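# Scoop the turned bushes into the jar and close it

## Robot

A 6-joint arm with a two-finger parallel gripper is mounted at the origin on the work surface. World frame = base frame: x ahead of the robot, y to its left, z up, the work surface at z = 0. Lengths are in m, angles in rad, forces in N, time in s.
With the tool pointing down it reaches from about 0.35 to 0.85 m from the base axis. Payload 8.1 kg.
Tool frame: the origin (TCP) lies at the very end of the fingers, on their centre line; the grasp point (between the pads) lies 19 mm behind it; z points along the fingers, y is the line along which they close (so a half turn about z gives the same grasp; the last joint's range is limited). The gripper opens to 93 mm and grips with 3 to 60 N. Pads are 15 mm wide; open, the fingers measure 128 mm over their backs; the gripper's body (75 mm by 188 mm) begins 65 mm behind the grasp point.
Start: joints at [-1.373, 0.13, 1.488, -0, 1.523, -0.085], TCP at [0.167, -0.576, 0.219] pointing down, gripper open.
Joint ranges: [-2.96, 2.96], [-0.89, 2.26], [0.02, 2.5], [-1.34, 4.48], [0, 2.73], [-2.66, 2.66]. Speed limits (rad/s): [2.39, 2.39, 2.79, 3.14, 3.14, 3.14].

## Interface

Orientations are given as a rotation vector (axis times angle).
In Python, from plant import robot, imaging gives the robot as it stands.
- The arm moves only by the tool jog_arm, never from a script. Its argument "rows" is a list of rows, each a list of 2 entries, a list of its own where there are three numbers: the shift along the tool's x, y, z each as a share of 0.2 m, from -1 to 1, then the turn, a rotation vector about the tool's x, y, z each as a share of pi/2 rad, from -1 to 1. A call has 1 to 5 rows; each row is the pose to reach, as a shift and turn from the pose commanded when the call began, along the tool's axes at that moment; what a row does not reach only later rows make up. A row lasts 1/10 s, in which the tool goes at most 50 mm and 8.59 degrees, less where a joint would pass 70% of its speed; a pose out of reach is approached as far as the arm can. A call with a number of a shift or a turn outside -1 to 1 is refused whole. A call with a gripper value outside its range is refused whole. "hand" is the closure, from -1 (fully open) to 1 (shut), set as the call begins (left out, the last holds). The fingers move at their own pace and stop on an object; "squeeze" is the grip in N (left out, the last holds). Time passes only in rows, so rows that repeat a pose let the fingers close. It gives the time, the measured TCP pose, the force, the opening and the grip force at its end, in the units of the state.
- robot.read_state(): the state, without advancing time (a new reading comes with each control period).
- imaging.read_camera(name): name is "scene" or "top"; returns a dict with "frame" (480x640x3 uint8, red, green, blue), "vertical_fov" (degrees; the focal length in pixels is half the picture's height over the tangent of half this angle, whatever the lens; pixels are square), "cx", "cy" (the principal point, pixels), "R" (3x3) and "t" (3): a world point X has camera coordinates R X + t. Camera axes: x right, y down, z forward; pixel columns grow to the right and rows downward; lengths in m; the calibration is good to about 2 mm. A picture is of the moment at which its call begins. There is no depth.
- robot.close_job(): hands the job in; it is judged then, once.
The state is a dict: "t": time; "q": joint angles; "dq": joint speeds; "joint_torque": joint torques, N m; "tool_pos": TCP position; "orientation": TCP orientation; "force": force on the tool from outside, world axes, zero at the start; "wrist_torque": the same for the moment, N m; "opening": finger opening in m; "gripper_force": force on a finger pad.
Only numpy, scipy, OpenCV 4.12 (cv2) and the standard library are available. Lean on these libraries where they do the work, as an engineer would, in place of code of your own. Each camera call takes 0.05 s, during which the arm holds its last target. There are 200 camera calls.

## Task

With the bench scoop, scoop the three brass bushes out of the blue catch tray and tip them into the open clear jar; they are clean finished work, so never touch them with the fingers. Then lay the scoop down flat and close the jar with its lid, knob up and fully home. Do not disturb the oil bottle, the collet rack or the loupe.

Things in the scene. Friction and masses are not known exactly. Their poses are not given: they have to be found in the camera images.
- scoop: steel bench scoop, 230 g, lying flat on the bench at the start. Origin: underside, centre of the pan; +x towards the open mouth, z up. Pan 84 mm long (x -42 to 42), 82 mm wide outside, 77 inside; floor 1.6 mm thick, tapering over the last 25 mm to a sharp lip at x = 42; side walls fall from 34 mm high at the back to 4 mm near the lip; back wall 34 mm high at x = -42
- scoop_grip (a point): where to take the scoop's handle, on its axis: x = -91, y = 0, z = 58 mm in the scoop's frame, same axes. A cranked neck on the back wall carries the handle: a straight, flat-sided dark wooden bar 95 mm long, 22 mm wide (along y), 18 mm thick, rising rearwards at 10 degrees from x = -52, z = 51 mm to x = -146, z = 67 mm
- tray: light-blue steel catch tray, open on top, fixed to the bench. Origin: centre of its underside; x along it, away from the robot; z up. Outside 236 x 146 x 25 mm high; walls 3 mm, floor 2.5 mm; inside 230 x 140 mm. The bushes stand in its far half within a width of 60 mm: pushed along +x they slide until the far end wall stops them, then the lip, kept on the floor, slides under them
- bush1: turned brass bush, a solid plain cylinder 24 mm in diameter and 20 mm high with 2 mm chamfers, a dark groove and a dark bore mark on both ends, 70 g; origin at its centre; stands on end in the tray (z axis up) at the start
- bush2: turned brass bush, a solid plain cylinder 24 mm in diameter and 20 mm high with 2 mm chamfers, a dark groove and a dark bore mark on both ends, 70 g; origin at its centre; stands on end in the tray (z axis up) at the start
- bush3: turned brass bush, a solid plain cylinder 24 mm in diameter and 20 mm high with 2 mm chamfers, a dark groove and a dark bore mark on both ends, 70 g; origin at its centre; stands on end in the tray (z axis up) at the start
- jar: open clear jar with a steel band at the rim and at the foot, empty, loose, 550 g. Origin: centre of its underside; z up. Outside diameter 116 mm (121 mm over the bands), wall 5 mm, mouth 106 mm wide, 105 mm high, inner floor at 6 mm.
- lid: flat aluminium jar lid with a black knob, 120 g, rim down on the bench. Origin: centre of the underside of its plug; z up. The tapered plug (92 mm wide below, 100 above, 6 deep) enters the jar's mouth, a 116 mm flange rests on the rim: home, its origin is 99 mm above the jar's. Flange top 9.5 to 13 mm above the origin; knob 24 mm wide from 20 to 35 mm up, on a 14 mm neck, top at 38
- oil_bottle: amber oil bottle with a black cap and a paper label, 56 mm in diameter, 130 mm high; origin at the centre of its underside; leave it alone
- collet_rack: wooden block with twelve brass and dark collets standing in it, 130 x 90 x 48 mm; origin at the centre of its underside; leave it alone
- loupe: black hand magnifier lying flat, lens ring 64 mm in diameter with a 75 mm handle to its +y, 12 mm thick; origin at the centre of the lens, underside; leave it alone

How it is judged:
On the way, in this order (a step that is already met when the one before it is completed fails the run):
1. at least one bush is carried in the pan of the scoop, clear above the tray (its centre more than 60 mm above the bench) (((x of bush1 in the frame of scoop between -0.045 and 0.045 m and y of bush1 in the frame of scoop between -0.042 and 0.042 m and z of bush1 in the frame of scoop between 0 and 0.05 m and height (world z) of bush1 above 0.06 m) or (x of bush2 in the frame of scoop between -0.045 and 0.045 m and y of bush2 in the frame of scoop between -0.042 and 0.042 m and z of bush2 in the frame of scoop between 0 and 0.05 m and height (world z) of bush2 above 0.06 m) or (x of bush3 in the frame of scoop between -0.045 and 0.045 m and y of bush3 in the frame of scoop between -0.042 and 0.042 m and z of bush3 in the frame of scoop between 0 and 0.05 m and height (world z) of bush3 above 0.06 m))), for 0.2 s.
2. all three bushes are inside the jar (horizontal distance between each of bush1, bush2, bush3 and jar below 0.052 m and z of bush1 in the frame of jar between 0 and 0.092 m and z of bush2 in the frame of jar between 0 and 0.092 m and z of bush3 in the frame of jar between 0 and 0.092 m), for 0.2 s.
At the end, for the whole second after the job is handed in: All three bushes in the jar, which stands upright on the bench; lid on it, knob up, centred within 6 mm, level within 0.05 rad, its origin 95 to 102 mm above the jar's; scoop lying flat (tilt under 0.12 rad, origin under 12 mm high: on the bench or in the tray); all at rest (all of step 2 and angle between jar's own z axis and vertical below 0.06 rad and height (world z) of jar below 0.006 m and horizontal distance between lid and jar below 0.006 m and z of lid in the frame of jar between 0.095 and 0.102 m and angle between lid's own z axis and vertical below 0.05 rad and angle between scoop's own z axis and vertical below 0.12 rad and height (world z) of scoop below 0.012 m and linear speed of each of jar, lid, scoop, bush1, bush2, bush3 below 0.02 m/s); the robot touches nothing.
It fails at once if the fingers touch a bush (contact force between the fingers and bush1 above 0.5 N or contact force between the fingers and bush2 above 0.5 N or contact force between the fingers and bush3 above 0.5 N).
It fails at once if the oil bottle, the collet rack or the loupe is moved by more than 20 mm (distance of any of oil_bottle, collet_rack, loupe from where it was at the start of the episode above 0.02 m).
It fails at once if the jar is tipped by more than 0.35 rad (angle between jar's own z axis and vertical above 0.35 rad).
It also fails if it takes over 72 s, if anything falls off the work surface, if the arm or the gripper's body presses on something with over 40 N, if the wrist force passes 120 N, or if a joint passes its speed limit or range.

## Working session

There is one attempt and no reset: what is moved stays moved. The work goes in short steps, Python scripts to look and compute and a tool call to move; the robot and the scene stay as the last step left them, time stands still between calls to the robot, and variables do not carry over. Pictures are saved under pics/ and viewed, at most 10 in all, crops included, and the job is handed in when it is done.

Besides the shell and the picture viewer there is one more tool, called after "Request:" as name([rows], argument=value, ...), one row to a line, values as JSON. jog_arm: Moves the arm, as the interface text tells. Its arguments: {"type":"object","properties":{"rows":{"type":"array"},"hand":{"type":"number"},"squeeze":{"type":"number"}},"required":["rows"]}

```bash
ls; mkdir -p pics; python3 - <<'E'
from plant import robot, imaging
import cv2
for n in("scene","top"):
    c=imaging.read_camera(n); cv2.imwrite(f"pics/{n}0.png",c["frame"][:,:,::-1])
    print(n,c["vertical_fov"],c["cx"],c["cy"],c["R"],c["t"])
print(robot.read_state())
E
```

```text
pics
scene 57.75530676213671 319.4623510262538 242.75674533607716 [[ 0.71497607  0.69907525  0.01014963]
 [ 0.41060051 -0.40810146 -0.81538973]
 [-0.56587671  0.58715159 -0.57882343]] [-0.46329618 -0.20019328  1.47721271]
top 48.75820210468352 328.25350986537154 235.15307753925129 [[-0.01604337 -0.99985761  0.00523231]
 [-0.98169777  0.01475837 -0.18987279]
 [ 0.18976853 -0.00818275 -0.98179476]] [0.01328643 0.64844992 1.3552108 ]
{'t': 0.1, 'q': array([-1.37337045e+00,  1.31097704e-01,  1.48916388e+00, -1.87764147e-05,
        1.52300690e+00, -8.54604364e-02]), 'dq': array([ 0.00034255, -0.00118288, -0.00334993,  0.00055487, -0.00026575,
       -0.00013095]), 'joint_torque': array([ 1.43962221e-03, -5.61338067e+01, -4.93100202e+01,  7.69671751e-02,
        2.90146231e-02, -6.42180794e-05]), 'tool_pos': array([ 0.16735531, -0.57565053,  0.21768872]), 'orientation': array([-3.10856373e+00, -4.42642314e-01,  1.76610185e-04]), 'force': array([-0.30808722, -0.47901036,  0.08079453]), 'wrist_torque': array([ 0.00475594,  0.05049732, -0.01230033]), 'gripper_force': 0.0, 'opening': 0.09282975107799964}
```

View pics/top0.png

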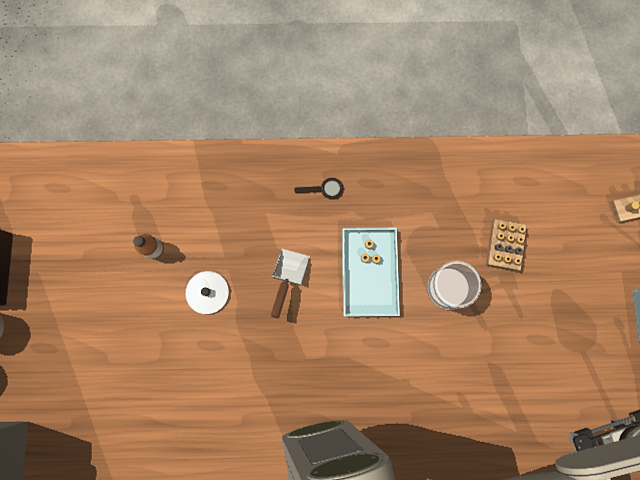

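View pics/scene0.png

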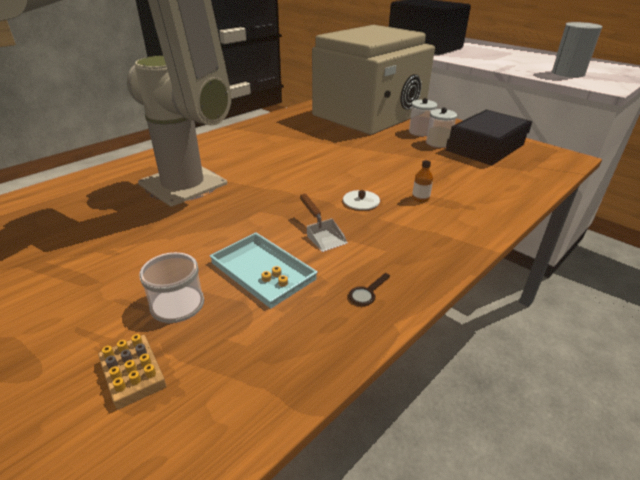

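The top view shows the tray at cols 343–400, rows 228–317, with bushes at (370,244), (365,258) and (377,259). The scoop pan is at (292,266) with its handle end near (277,315), the lid at (208,293) and the jar at (455,286). The scene view agrees. I'll measure next.

```bash
cat > h.py <<'E'
import numpy as np, cv2
from plant import robot, imaging
from scipy.spatial.transform import Rotation as Ro
def cam(n):
    c=imaging.read_camera(n); c["f"]=240/np.tan(np.radians(c["vertical_fov"]/2)); return c
def cast(c,uv,z):
    uv=np.atleast_2d(uv).astype(float)
    d=np.c_[(uv[:,0]-c["cx"])/c["f"],(uv[:,1]-c["cy"])/c["f"],np.ones(len(uv))]@c["R"]
    o=-c["R"].T@c["t"]; return o+d*((z-o[2])/d[:,2])[:,None]
def proj(c,X):
    p=np.atleast_2d(X)@c["R"].T+c["t"]; return np.c_[p[:,0]/p[:,2]*c["f"]+c["cx"],p[:,1]/p[:,2]*c["f"]+c["cy"]]
def blobs(m,box,amin=8):
    u0,v0,u1,v1=box; k=np.zeros_like(m); k[v0:v1,u0:u1]=m[v0:v1,u0:u1]
    n,l,s,ce=cv2.connectedComponentsWithStats(k.astype(np.uint8))
    return [(s[i,4],ce[i],np.argwhere(l==i)[:,::-1]) for i in range(1,n) if s[i,4]>=amin]
def hsv(c): return [x.astype(int) for x in cv2.split(cv2.cvtColor(c["frame"],cv2.COLOR_RGB2HSV))]
E
python3 - <<'E'
from h import *
np.set_printoptions(precision=4,suppress=True)
c=cam("top");h,s,v=hsv(c)
m=(h>80)&(h<105)&(s>25)
b=max(blobs(m,(330,215,415,330)),key=lambda b:b[0]); P=cast(c,b[2],.025)
r=cv2.minAreaRect(P[:,:2].astype(np.float32)*1000); print("tray",r)
m=(h>10)&(h<28)&(s>110)&(v>110)
for b in blobs(m,(345,230,398,315),4): print("brass",b[0],b[1],cast(c,b[1],.0225)[0], cast(c,b[1],.018)[0])
m=(s<60)&(v>150)
for b in blobs(m,(180,265,235,320),50):
    P=cast(c,b[2],.0095); print("lid",b[0],cv2.minEnclosingCircle(P[:,:2].astype(np.float32)*1000))
for b in blobs(v<60,(190,280,225,305),5): print("knob",b[0],b[1],cast(c,b[1],.037)[0])
for n,boxs in(("top",[(240,235,330,330),(420,250,500,320)]),("scene",[(280,180,370,270)])):
    c=cam(n)
    for i,(a,bb,d,e) in enumerate(boxs):
        cv2.imwrite(f"pics/c_{n}{i}.png",cv2.resize(c["frame"][bb:e,a:d,::-1],None,fx=4,fy=4,interpolation=cv2.INTER_CUBIC))
a=[cv2.resize(cv2.imread(f"pics/c_{k}.png"),(390,390)) for k in("top0","scene0")]
cv2.imwrite("pics/cc.png",cv2.hconcat(a))
E
```

```text
tray ((555.4410400390625, -110.0195541381836), (149.71470642089844, 237.35267639160156), 89.14286804199219)
brass 47 [368.7234 243.9574] [ 0.63   -0.1078  0.0225] [ 0.6307 -0.1082  0.018 ]
brass 46 [364.5217 257.6522] [ 0.5922 -0.0952  0.0225] [ 0.5928 -0.0955  0.018 ]
brass 48 [375.6875 258.5833] [ 0.5891 -0.1256  0.0225] [ 0.5898 -0.126   0.018 ]
lid 1363 ((506.8631896972656, 336.02996826171875), 58.8082160949707)
knob 28 [205.9286 291.25  ] [0.506  0.3316 0.037 ]
```

View pics/cc.png

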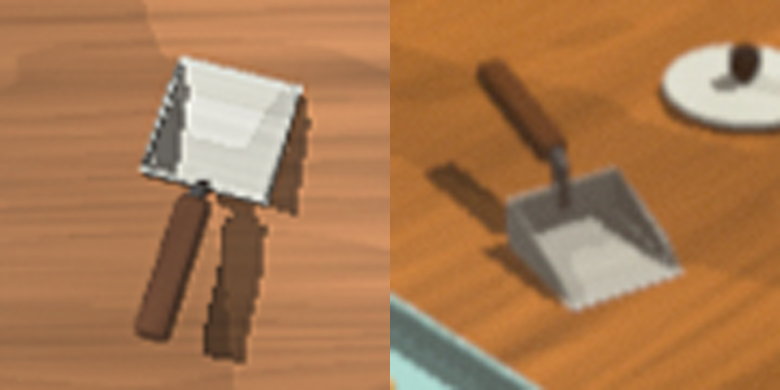

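View pics/c_top1.png

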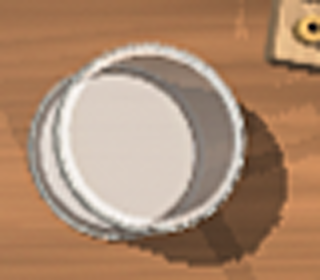

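The left crop shows the lip corners at about (181,58) and (300,88), the back-wall top corners at (140,170) and (266,205), and the handle from (200,195) to (153,336). The jar crop shows the rim circle with its left edge at 57, right at 245, top at 42 and bottom at 232.

```bash
python3 - <<'E'
from h import *
np.set_printoptions(precision=4,suppress=True)
c=cam("top")
K=lambda x,y:np.array([240+x*90/390-.4,235+y*95/390-.4])
A,B=cast(c,K(181,58),.003)[0],cast(c,K(300,88),.003)[0]
C,D=cast(c,K(140,170),.034)[0],cast(c,K(266,205),.034)[0]
E1,F=cast(c,K(200,195),.061)[0],cast(c,K(153,336),.075)[0]
print("lip",(A+B)/2,np.linalg.norm(A-B),"back",(C+D)/2,np.linalg.norm(C-D),"handle",E1,F)
for p,q in((A,B),(C,D)): print(np.degrees(np.arctan2(*(q-p)[:2][::-1]))+90)
print(np.degrees(np.arctan2(*((A+B)/2-(C+D)/2)[:2][::-1])),np.degrees(np.arctan2(*(E1-F)[:2][::-1])),np.linalg.norm(((A+B)/2-(C+D)/2)[:2]))
h,s,v=hsv(c)
print("handle px",[(b[0],b[1]) for b in blobs((v<105)&(h<12),(265,278,300,325),30)])
for t in(75,85,95,110):
  for b in blobs((v<t)&(s>60),(262,280,293,322),30):
    l=cv2.fitLine(b[2].astype(np.float32),cv2.DIST_L2,0,.01,.01).ravel(); print(t,b[0],b[1],l,cast(c,b[1],.068)[0])
# jar
J=lambda x,y:np.array([420+x/4-.4,250+y/4-.4])
P=[cast(c,J(*p),.105)[0] for p in((57,137),(245,137),(151,42),(151,232))]
print("jar",(P[0]+P[1])/2,(P[2]+P[3])/2,np.linalg.norm(P[0]-P[1]),np.linalg.norm(P[2]-P[3]))
b=[b for b in blobs((v<170)&(v>150),(430,255,480,320),5)][:0]
c2=cam("scene")
S=lambda x,y:np.array([280+x*90/390-.4,180+y*90/390-.4])
a1,b1=cast(c2,S(182,306),.002)[0],cast(c2,S(291,271),.003)[0];print("scene lip",a1,b1,(a1+b1)/2)
E
```

```text
lip [0.6128 0.0954 0.003 ] 0.07901781378723403 back [0.5323 0.1172 0.034 ] 0.08165557750407416 handle [0.5246 0.1171 0.061 ] [0.4351 0.144  0.075 ]
-15.907650513957165
-17.200967985723707
-15.184402011791752 -16.745283488145216 0.08333322069525277
handle px [(np.int32(85), array([281.6706, 298.2235]))]
85 43 [282.2326 301.2791] [  0.2863  -0.9581 282.2325 301.2791] [0.4741 0.1257 0.068 ]
85 58 [289.2759 313.4483] [  0.0157  -0.9999 289.2758 313.4483] [0.4425 0.1075 0.068 ]
95 71 [281.7324 301.7887] [  0.3137  -0.9495 281.7324 301.7887] [0.4728 0.127  0.068 ]
95 92 [289.8261 312.587 ] [  0.046   -0.9989 289.8261 312.5869] [0.4446 0.1061 0.068 ]
110 213 [280.5634 298.0282] [  0.2474  -0.9689 280.5634 298.0282] [0.4826 0.1301 0.068 ]
110 118 [290.1864 309.2034] [  0.0778  -0.997  290.1864 309.2034] [0.4533 0.1051 0.068 ]
jar [ 0.5088 -0.3238  0.105 ] [ 0.5093 -0.3238  0.105 ] 0.12008200867680521 0.12143367841161937
scene lip [0.5987 0.0586 0.002 ] [0.6224 0.1339 0.003 ] [0.6106 0.0963 0.0025]
```

```bash
cat > plan.py <<'E'
from h import *
np.set_printoptions(precision=3,suppress=True)
G=np.array([-.085,0,.0568]); A0=np.radians(15)
def toolR(h,a):  # heading, forward tilt (deg)
    h,a=np.radians([h,a]); x=np.array([np.cos(a)*np.cos(h),np.cos(a)*np.sin(h),np.sin(a)])
    z=np.array([np.sin(a)*np.cos(h),np.sin(a)*np.sin(h),-np.cos(a)]); return np.c_[x,np.cross(z,x),z]
def scoopR(h,p): return Ro.from_euler("zy",[h,-p],degrees=True).as_matrix()
def tool_for_scoop(o,h,p,G=G,a0=15):
    """scoop origin, heading, nose-up pitch -> (TCP, R)"""
    R=toolR(h,a0+p); return np.array(o)+scoopR(h,p)@G+.019*R[:,2],R
def origin_from(pt,local,h,p): return np.array(pt)-scoopR(h,p)@np.array(local)
def rows(start,targets):
    """rows for one call; start/targets (TCP,R)"""
    p0,R0=start; out=[]
    for p,R in targets:
        s=R0.T@(np.array(p)-p0)/.2; r=Ro.from_matrix(R0.T@R).as_rotvec()/(np.pi/2)
        out.append([[round(float(x),3) for x in s],[round(float(x),3) for x in r]])
    return out
def now():
    s=robot.read_state(); return s["tool_pos"],Ro.from_rotvec(s["orientation"]).as_matrix()
def show(start,targets,n=5):
    for i in range(0,len(targets),n):
        c=targets[i:i+n]; print(rows(start,c)); start=c[-1]
    return start
E
python3 - <<'E'
from plan import *
S=(.572,.1065,0); H=-16.2
pre=tool_for_scoop((.572,.1065,.10),H,0); g=tool_for_scoop(S,H,0)
st=now(); print(st[0],pre[0],g[0])
Rm=toolR(0,0)
show(st,[((.33,-.25,.22),Rm),((.42,.0,.21),toolR(-10,8)),pre,g],1)
E
```

```text
[ 0.167 -0.576  0.218] [0.495 0.129 0.138] [0.495 0.129 0.038]
[[[1.235, -1.339, -0.007], [-0.0, 0.0, 0.18]]]
[[[0.45, -1.25, 0.05], [-0.008, 0.089, 0.111]]]
[[[0.206, -0.7, 0.39], [-0.014, 0.078, 0.068]]]
[[[-0.129, 0.0, 0.483], [0.0, 0.0, 0.0]]]
```

Request:
jog_arm([
  [[0.62,-0.67,0],[0,0,0.09]],
  [[0.62,-0.67,0],[0,0,0.09]],
  [[0.62,-0.67,0],[0,0,0.09]],
  [[0.62,-0.67,0],[0,0,0.09]],
  [[0.62,-0.67,0],[0,0,0.09]],
], hand=-0.3, squeeze=60)

```text
t: 0.85
tool_pos: [0.2509, -0.41, 0.2189]
orientation: [-3.133, -0.227, -0.001]
force: [-0.6, 0.1, -0.8]
opening: 0.0612
gripper_force: 0.0
```

Request:
jog_arm([
  [[0.8,-0.5,0],[0,0,0.09]],
  [[0.8,-0.5,0],[0,0,0.09]],
  [[0.8,-0.5,0],[0,0,0.09]],
  [[0.8,-0.5,0],[0,0,0.09]],
  [[0.8,-0.5,0],[0,0,0.09]],
])

```text
t: 1.35
tool_pos: [0.3966, -0.2887, 0.2188]
orientation: [-3.141, -0.008, -0.002]
force: [0.1, 0.0, -0.6]
opening: 0.0605
gripper_force: 0.0
```

```bash
python3 - <<'E'
from plan import *
st=now(); print(st[0],robot.read_state()["opening"])
H=-16.2;pre=tool_for_scoop((.572,.1065,.10),H,0); g=tool_for_scoop((.572,.1065,0),H,0)
show(st,[((.40,-.05,.21),toolR(-5,5)),((.44,.09,.19),toolR(-14,12)),pre,g],1)
E
```

```text
[ 0.397 -0.289  0.219] 0.060533887832148026
[[[0.023, -1.193, 0.045], [-0.003, 0.055, 0.059]]]
[[[0.129, -0.715, 0.112], [-0.015, 0.078, 0.099]]]
[[[0.162, -0.255, 0.298], [-0.006, 0.033, 0.024]]]
[[[-0.129, 0.0, 0.483], [0.0, 0.0, 0.0]]]
```

Request:
jog_arm([
  [[0,-1,0],[0,0.05,0.06]],
  [[0,-1,0],[0,0.05,0.06]],
  [[0,-1,0],[0,0.05,0.06]],
  [[0,-1,0],[0,0.05,0.06]],
  [[0,-1,0],[0,0.05,0.06]],
])

```text
t: 1.85
tool_pos: [0.3936, -0.0873, 0.219]
orientation: [-3.135, 0.138, -0.125]
force: [-0.3, -0.6, -0.7]
opening: 0.0606
gripper_force: 0.0
```

Request:
jog_arm([
  [[0.16,-0.9,0],[0,0.08,0.1]],
  [[0.16,-0.9,0],[0,0.08,0.1]],
  [[0.16,-0.9,0],[0,0.08,0.1]],
  [[0.16,-0.9,0],[0,0.08,0.1]],
  [[0.16,-0.9,0],[0,0.08,0.1]],
])

```text
t: 2.35
tool_pos: [0.4431, 0.0873, 0.2221]
orientation: [-3.1, 0.386, -0.32]
force: [0.8, -0.1, 0.1]
opening: 0.0605
gripper_force: 0.0
```

```bash
python3 - <<'E'
from plan import *
st=now(); print(st[0],robot.read_state()["q"])
H=-16.2;pre=tool_for_scoop((.572,.1065,.06),H,0); g=tool_for_scoop((.572,.1065,0),H,0)
show(st,[pre,g],1)
c=cam("top");a=c["frame"][230:330,230:330,::-1];cv2.imwrite("pics/pre.png",cv2.resize(a,None,fx=5,fy=5,interpolation=cv2.INTER_CUBIC))
E
```

```text
[0.443 0.087 0.222] [ 0.121 -0.505  2.054 -0.049  1.394  1.944]
[[[0.072, -0.248, 0.653], [-0.022, 0.038, 0.019]]]
[[[-0.078, 0.0, 0.29], [0.0, 0.0, 0.0]]]
```

Request:
jog_arm([
  [[0.07,-0.25,0.3],[-0.022,0.038,0.019]],
  [[0.072,-0.248,0.5],[-0.022,0.038,0.019]],
  [[0.072,-0.248,0.653],[-0.022,0.038,0.019]],
  [[0.072,-0.248,0.653],[-0.022,0.038,0.019]],
  [[0.072,-0.248,0.653],[-0.022,0.038,0.019]],
])

```text
t: 2.9
tool_pos: [0.4938, 0.1238, 0.0976]
orientation: [3.044, -0.442, 0.395]
force: [0.0, 0.4, -0.2]
opening: 0.0605
gripper_force: 0.0
```

```bash
python3 - <<'E'
from plan import *
st=now(); print(st[0])
g=tool_for_scoop((.572,.1065,0),-16.2,0)
show(st,[g],1)
c=cam("top");a=c["frame"][230:330,230:330,::-1];a=cv2.resize(a,(400,400),interpolation=cv2.INTER_CUBIC)
c=cam("scene");b=c["frame"][150:250,270:370,::-1];b=cv2.resize(b,(400,400),interpolation=cv2.INTER_CUBIC)
cv2.imwrite("pics/pre2.png",cv2.hconcat([a,b]))
E
```

```text
[0.494 0.124 0.098]
[[[-0.076, -0.027, 0.285], [0.003, 0.002, -0.003]]]
```

View pics/pre2.png

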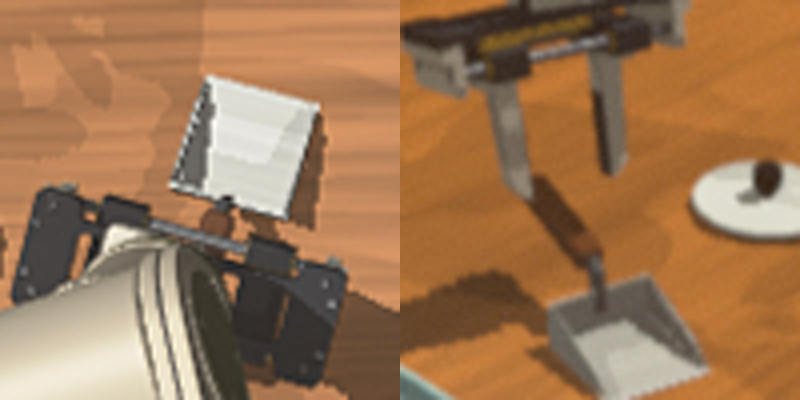

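The fingers straddle the handle. I'll descend and close.

Request:
jog_arm([
  [[-0.038,-0.027,0.14],[0,0,0]],
  [[-0.076,-0.027,0.285],[0,0,0]],
  [[-0.076,-0.027,0.285],[0,0,0]],
  [[-0.076,-0.027,0.285],[0,0,0]],
])

```text
t: 3.4
tool_pos: [0.4969, 0.1309, 0.0414]
orientation: [3.046, -0.44, 0.403]
force: [1.0, 0.5, 1.6]
opening: 0.0606
gripper_force: 0.0
```

Request:
jog_arm([
  [[0,0,0],[0,0,0]],
  [[0,0,0],[0,0,0]],
  [[0,0,0],[0,0,0]],
  [[0,0,0],[0,0,0]],
  [[0,0,0],[0,0,0]],
], hand=1, squeeze=60)

```text
t: 3.9
tool_pos: [0.4959, 0.1312, 0.0394]
orientation: [3.046, -0.439, 0.401]
force: [-1.3, -0.4, 0.1]
opening: 0.025
gripper_force: 0.2
```

```bash
python3 - <<'E'
from plan import *
s=robot.read_state();st=now(); print(st[0],s["opening"],s["gripper_force"],s["force"])
p,R=st; print("tool heading,tilt",np.degrees([np.arctan2(R[1,2],R[0,2]),np.arctan2(R[1,0],R[0,0]),np.arccos(-R[2,2])]))
# implied scoop origin if flat
h=np.degrees(np.arctan2(R[1,0],R[0,0])); print((p-.019*R[:,2])-scoopR(h,0)@G)
E
```

```text
[0.496 0.131 0.039] 0.025021979733658085 0.21868913434445858 [-1.262 -0.357  0.137]
tool heading,tilt [-16.61  -16.398  14.989]
[0.573 0.109 0.001]
```

Request:
jog_arm([
  [[0,0,0],[0,0,0]],
  [[0,0,0],[0,0,0]],
  [[0,0,0],[0,0,0]],
])

```text
t: 4.2
tool_pos: [0.4958, 0.1312, 0.0392]
orientation: [3.046, -0.439, 0.4]
force: [-1.9, -0.4, 3.1]
opening: 0.0217
gripper_force: 59.8
```

Request:
jog_arm([
  [[0.016,0,-0.06],[0,0,0]],
  [[0.039,0,-0.145],[0,0,0]],
  [[0.062,0,-0.23],[0,0,0]],
  [[0.078,0,-0.29],[0,0,0]],
  [[0.078,0,-0.29],[0,0,0]],
])

```text
t: 4.7
tool_pos: [0.4973, 0.1316, 0.1017]
orientation: [3.047, -0.44, 0.405]
force: [0.2, 1.0, -2.3]
opening: 0.0215
gripper_force: 59.8
```

```bash
python3 - <<'E'
from plan import *
s=robot.read_state();st=now(); print(st[0],s["opening"],s["gripper_force"],s["force"],s["wrist_torque"])
c=cam("top");a=c["frame"][220:320,240:340,::-1];a=cv2.resize(a,(400,400),interpolation=cv2.INTER_CUBIC)
c=cam("scene");b=c["frame"][150:250,270:370,::-1];b=cv2.resize(b,(400,400),interpolation=cv2.INTER_CUBIC)
cv2.imwrite("pics/lift.png",cv2.hconcat([a,b]))
E
```

```text
[0.497 0.132 0.102] 0.021512631930291543 59.817193150520325 [ 0.213  1.029 -2.327] [0.181 0.272 0.017]
```

View pics/lift.png

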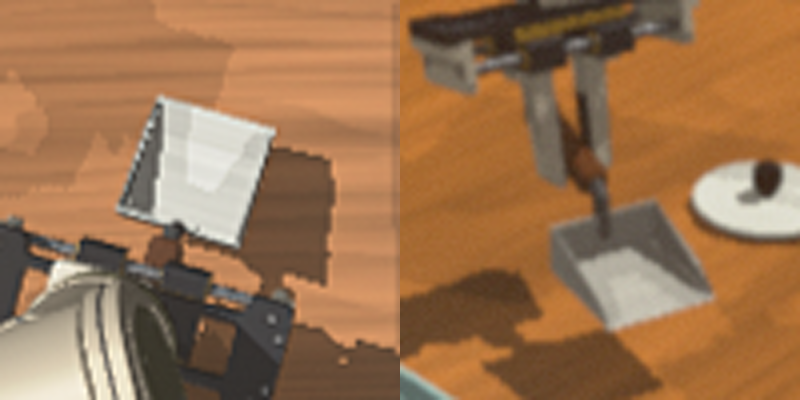

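The scoop is lifted and the pan looks level. Lip corners are at (160,97) and (275,130) in the top crop, and (610,328) and (713,298) in the scene crop. I'll triangulate to check the pitch, then plan the entry to the tray.

```bash
cat >> h.py <<'E'
def tri(cs,uvs):
    A=[];b=[]
    for c,(u,v) in zip(cs,uvs):
        for k,val,ce in((0,u,c["cx"]),(1,v,c["cy"])):
            r=c["R"][k]-(val-ce)/c["f"]*c["R"][2]; A.append(r); b.append((val-ce)/c["f"]*c["t"][2]-c["t"][k])
    return np.linalg.lstsq(np.array(A),np.array(b),rcond=None)[0]
E
cat >> plan.py <<'E'
TY=-.110; FAR=.670; H=-.5
LIP=(.042,0,0)
def lip(x,z,p,y=TY,h=H): return tool_for_scoop(origin_from((x,y,z),LIP,h,p),h,p)
E
python3 - <<'E'
from plan import *
cs=[cam("top"),cam("scene")]
T=lambda x,y:(240+x/4-.4,220+y/4-.4); S=lambda x,y:(270+(x-400)/4-.4,150+y/4-.4)
a=tri(cs,[T(160,97),S(713,298)]);b=tri(cs,[T(275,130),S(610,328)]);print(a,b,(a+b)/2)
p,R=now();h=np.degrees(np.arctan2(R[1,0],R[0,0]));a0=np.degrees(np.arccos(-R[2,2]));print(h,a0)
o=(p-.019*R[:,2])-scoopR(h,0)@G; print("pred lip",o+scoopR(h,0)@np.array(LIP),"pred origin",o)
st=now()
show(st,[lip(.60,.10,0,y=.0,h=-8),lip(.56,.06,0),lip(.56,.0045,-1)],1)
E
```

```text
[0.626 0.132 0.065] [0.603 0.056 0.065] [0.614 0.094 0.065]
-16.38767903294665 14.869615599003962
pred lip [0.612 0.097 0.059] pred origin [0.572 0.108 0.059]
[[[0.134, 0.57, -0.173], [0.025, 0.002, -0.09]]]
[[[-0.164, 0.652, 0.163], [0.022, 0.0, -0.08]]]
[[[-0.066, -0.0, 0.259], [0.0, -0.011, -0.0]]]
```

Request:
jog_arm([
  [[0.04,0.19,-0.06],[0.008,0,-0.03]],
  [[0.09,0.38,-0.12],[0.016,0,-0.06]],
  [[0.134,0.57,-0.173],[0.025,0.002,-0.09]],
  [[0.134,0.57,-0.173],[0.025,0.002,-0.09]],
])

```text
t: 5.3
tool_pos: [0.4801, 0.0126, 0.1407]
orientation: [3.086, -0.221, 0.413]
force: [0.1, 0.0, -2.1]
opening: 0.0214
gripper_force: 60.0
```

Request:
jog_arm([
  [[-0.05,0.2,0.04],[0.007,0,-0.027]],
  [[-0.11,0.42,0.09],[0.014,0,-0.054]],
  [[-0.164,0.65,0.16],[0.022,0,-0.08]],
  [[-0.164,0.65,0.16],[0.022,0,-0.08]],
  [[-0.164,0.65,0.16],[0.022,0,-0.08]],
])

```text
t: 5.8
tool_pos: [0.4374, -0.1093, 0.0986]
orientation: [-3.114, 0.024, -0.41]
force: [0.1, 0.1, -2.2]
opening: 0.0218
gripper_force: 60.0
```

```bash
python3 - <<'E'
from plan import *
print(robot.read_state()["force"],robot.read_state()["q"]);st=now();print(st[0],lip(.56,.06,0)[0])
show(st,[lip(.56,.01,-1),lip(.56,.005,-1),lip(.56,.0025,-1),lip(.56,.0,-1)],1)
c=cam("top");a=c["frame"][210:330,320:420,::-1];a=cv2.resize(a,(400,480),interpolation=cv2.INTER_CUBIC)
c=cam("scene");b=c["frame"][200:320,190:340,::-1];b=cv2.resize(b,(400,480),interpolation=cv2.INTER_CUBIC)
cv2.imwrite("pics/entry.png",cv2.hconcat([a,b]))
E
```

```text
[ 0.143  0.1   -2.249] [-0.453 -0.49   2.28   0.125  1.117  1.091]
[ 0.437 -0.109  0.099] [ 0.438 -0.109  0.098]
[[[-0.056, -0.001, 0.233], [-0.0, -0.011, -0.004]]]
[[[-0.006, 0.0, 0.024], [0.0, 0.0, 0.0]]]
[[[-0.003, 0.0, 0.012], [0.0, 0.0, 0.0]]]
[[[-0.003, 0.0, 0.012], [0.0, 0.0, 0.0]]]
```

View pics/entry.png

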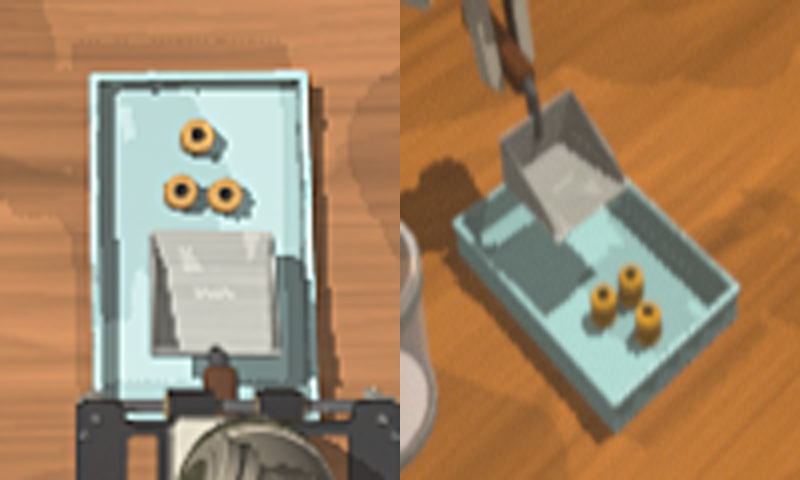

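The pan is lined up behind the bushes, with its lip centre at crop (212,232) and the bushes' mean column at 201. I'll descend in small steps.

Request:
jog_arm([
  [[-0.028,0,0.12],[0,-0.006,0]],
  [[-0.05,0,0.2],[0,-0.011,0]],
  [[-0.056,0,0.233],[0,-0.011,0]],
  [[-0.056,0,0.233],[0,-0.011,0]],
])

```text
t: 6.3
tool_pos: [0.4399, -0.1063, 0.0513]
orientation: [-3.117, 0.01, -0.384]
force: [1.1, -0.4, -2.5]
opening: 0.0213
gripper_force: 60.0
```

Request:
jog_arm([
  [[-0.004,0,0.014],[0,0,0]],
  [[-0.006,0,0.024],[0,0,0]],
  [[-0.006,0,0.024],[0,0,0]],
])

```text
t: 6.6
tool_pos: [0.4405, -0.1084, 0.0478]
orientation: [3.117, -0.015, 0.388]
force: [0.0, -0.2, -2.4]
opening: 0.0213
gripper_force: 60.0
```

Request:
jog_arm([
  [[-0.003,0,0.012],[0,0,0]],
  [[-0.003,0,0.012],[0,0,0]],
])

```text
t: 6.8
tool_pos: [0.4401, -0.1084, 0.0448]
orientation: [3.117, -0.015, 0.387]
force: [-0.7, -0.1, -1.7]
opening: 0.0216
gripper_force: 60.0
```

Request:
jog_arm([
  [[-0.002,0,0.008],[0,0,0]],
  [[-0.003,0,0.012],[0,0,0]],
  [[-0.003,0,0.012],[0,0,0]],
])

```text
t: 7.1
tool_pos: [0.4405, -0.1086, 0.0427]
orientation: [3.117, -0.015, 0.388]
force: [-1.0, 1.5, 1.1]
opening: 0.0214
gripper_force: 60.0
```

```bash
python3 - <<'E'
from plan import *
s=robot.read_state();print(s["force"],s["wrist_torque"],s["tool_pos"],lip(.56,.0025,-1)[0],lip(.56,.0,0)[0],lip(.56,.0,-1)[0])
R=now()[1];print(np.degrees([np.arccos(-R[2,2]),np.arctan2(R[1,0],R[0,0])]))
cs=[cam("top"),cam("scene")]
for c in cs: print(proj(c,[.56,-.110,.0025]))
a=cs[0]["frame"][230:320,335:410,::-1];a=cv2.resize(a,(400,480),interpolation=cv2.INTER_CUBIC)
b=cs[1]["frame"][220:310,210:320,::-1];b=cv2.resize(b,(400,480),interpolation=cv2.INTER_CUBIC)
cv2.imwrite("pics/floor.png",cv2.hconcat([a,b]))
E
```

```text
[-0.965  1.459  1.117] [-0.006  0.083 -0.013] [ 0.44  -0.109  0.043] [ 0.439 -0.109  0.043] [ 0.438 -0.109  0.038] [ 0.439 -0.109  0.041]
[14.207 -0.559]
[[369.716 270.195]]
[[263.876 271.626]]
```

View pics/floor.png

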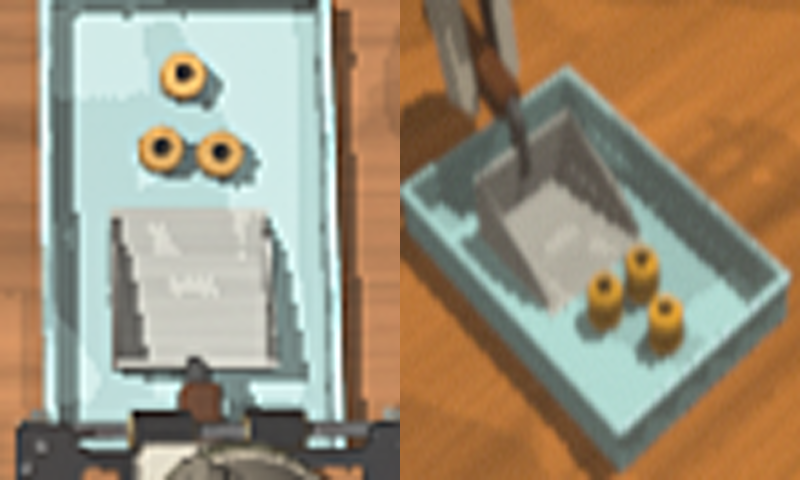

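The lip is on the floor (about 3 N pressing) and centred behind the bushes, with the lip at crop (190,210) and the bushes' mean column at 188. I'll push forward.

Request:
jog_arm([
  [[0.048,0,0.014],[0,0,0]],
  [[0.097,0,0.026],[0,0,0]],
  [[0.145,0,0.038],[0,0,0]],
  [[0.194,0,0.051],[0,0,0]],
  [[0.242,0,0.063],[0,0,0]],
])

```text
t: 7.7
tool_pos: [0.4908, -0.109, 0.0423]
orientation: [3.117, -0.015, 0.388]
force: [-3.4, -0.3, 2.9]
opening: 0.0213
gripper_force: 60.0
```

Request:
jog_arm([
  [[0.048,0,0.0123],[0,0,0]],
  [[0.097,0,0.0246],[0,0,0]],
  [[0.145,0,0.0369],[0,0,0]],
  [[0.17,0,0.043],[0,0,0]],
  [[0.194,0,0.049],[0,0,0]],
])

```text
t: 8.2
tool_pos: [0.5305, -0.1092, 0.042]
orientation: [3.117, -0.015, 0.387]
force: [-4.6, 0.3, 5.2]
opening: 0.0214
gripper_force: 60.0
```

```bash
python3 - <<'E'
from plan import *
s=robot.read_state();p,R=now();print(s["force"],s["wrist_torque"],p)
print("lip x est",p[0]-.4405+.562)
cs=[cam("top"),cam("scene")]
for X in([.67,-.11,.0025],[.65,-.11,.0025]): print([proj(c,X)[0] for c in cs])
a=cs[0]["frame"][220:310,335:410,::-1];a=cv2.resize(a,(400,480),interpolation=cv2.INTER_CUBIC)
b=cs[1]["frame"][220:310,210:320,::-1];b=cv2.resize(b,(400,480),interpolation=cv2.INTER_CUBIC)
cv2.imwrite("pics/push.png",cv2.hconcat([a,b]))
E
```

```text
[-4.642  0.277  5.186] [-0.1    0.27   0.011] [ 0.53  -0.109  0.042]
lip x est 0.6519931909448098
[array([368.5  , 231.081]), array([293.685, 292.411])]
[array([368.719, 238.111]), array([288.   , 288.447])]
```

View pics/push.png

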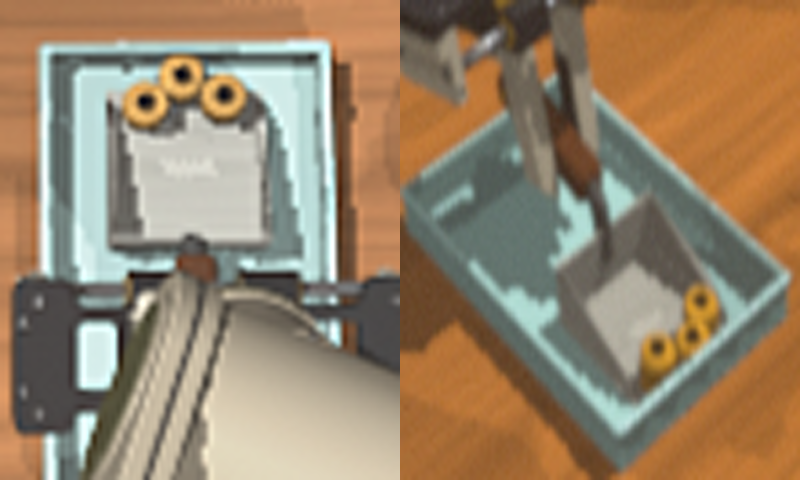

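Two bushes are already riding onto the pan and the third is at the wall (crop 182,77). I'll advance to the wall.

Request:
jog_arm([
  [[0.024,0,0.0061],[0,0,0]],
  [[0.048,0,0.0123],[0,0,0]],
  [[0.068,0,0.0172],[0,0,0]],
  [[0.078,0,0.0197],[0,0,0]],
  [[0.078,0,0.0197],[0,0,0]],
])

```text
t: 8.8
tool_pos: [0.5461, -0.1094, 0.0419]
orientation: [3.117, -0.015, 0.386]
force: [-5.0, -0.3, 5.0]
opening: 0.0216
gripper_force: 60.0
```

```bash
cat >> plan.py <<'E'
def brass(box,z=.025,n="top"):
    c=cam(n);h,s,v=hsv(c)
    for b in blobs((h>10)&(h<28)&(s>110)&(v>110),box,6): print("brass",b[0],b[1],cast(c,b[1],z)[0])
def st_():
    s=robot.read_state();p,R=now();print("t",s["t"],"F",s["force"],"p",p,"tilt",np.degrees(np.arctan2(R[2,0],-R[2,2])),"head",np.degrees(np.arctan2(R[1,0],R[0,0])),"open",s["opening"])
    return p,R
E
python3 - <<'E'
from plan import *
st_(); brass((340,215,405,300))
E
```

```text
t 8.8 F [-5.033 -0.308  5.01 ] p [ 0.546 -0.109  0.042] tilt 14.125044743510973 head -0.5507125465666739 open 0.02163707787309046
brass 1069 [375.06  226.774] [ 0.677 -0.127  0.025]
brass 156 [368.878 234.442] [ 0.656 -0.109  0.025]
brass 15 [341. 297.] [ 0.486 -0.029  0.025]
```

Request:
jog_arm([
  [[0.008,0,0.002],[0,0,0]],
  [[0.015,0,0.0037],[0,0,0]],
  [[0.015,0,0.0037],[0,0,0]],
])

```text
t: 9.15
tool_pos: [0.5467, -0.1095, 0.0416]
orientation: [3.119, -0.014, 0.378]
force: [-26.0, 0.2, 23.1]
opening: 0.0219
gripper_force: 60.0
```

```bash
python3 - <<'E'
from plan import *
p,R=st_()
c=cam("top");h,s,v=hsv(c)
for b in blobs((h>10)&(h<28)&(s>110)&(v>110),(348,229,396,290),6):
    P=cast(c,b[2],.0225); print(b[0],P.min(0),P.max(0))
# lift plan: nose-up while lip hugs wall
a0=np.degrees(np.arctan2(R[2,0],-R[2,2]))+.8
L=(p-.019*R[:,2])-scoopR(H,-.8)@G+scoopR(H,-.8)@np.array(LIP); print("lip model",L)
def tgt(dx,z,pit): 
    o=origin_from((L[0]+dx,L[1],L[2]+z),LIP,H,pit); return tool_for_scoop(o,H,pit,a0=a0)
T=[tgt(0,.002+.0045*k,-.8+3*k) for k in range(1,11)]
for t in T: print(t[0])
e=show((p,R),T)
show(e,[tgt(-.01*k,.047+.02*k,29.2) for k in range(1,6)])
E
```

```text
t 9.15 F [-25.984   0.19   23.12 ] p [ 0.547 -0.109  0.042] tilt 13.8200479187242 head -0.5360293749524682 open 0.0219366559756985
155 [ 0.644 -0.143  0.022] [ 0.669 -0.073  0.022]
lip model [ 0.668 -0.111  0.001]
[ 0.545 -0.11   0.042]
[ 0.543 -0.11   0.04 ]
[ 0.542 -0.11   0.038]
[ 0.541 -0.11   0.035]
[ 0.54  -0.11   0.033]
[ 0.54  -0.11   0.031]
[ 0.54  -0.11   0.029]
[ 0.541 -0.11   0.027]
[ 0.542 -0.11   0.024]
[ 0.543 -0.11   0.022]
[[[-0.009, 0.0, -0.003], [-0.001, 0.033, -0.0]], [[-0.019, 0.0, 0.005], [-0.0, 0.067, -0.0]], [[-0.028, 0.0, 0.014], [-0.0, 0.1, -0.0]], [[-0.035, 0.001, 0.023], [-0.0, 0.133, -0.0]], [[-0.04, 0.001, 0.033], [-0.0, 0.167, -0.0]]]
[[[-0.006, 0.0, 0.009], [-0.0, 0.033, 0.0]], [[-0.011, 0.0, 0.019], [0.0, 0.067, -0.0]], [[-0.014, 0.0, 0.03], [-0.0, 0.1, 0.0]], [[-0.015, 0.0, 0.041], [0.0, 0.133, -0.0]], [[-0.015, 0.0, 0.053], [0.0, 0.167, 0.0]]]
[[[0.033, 0.0, -0.107], [0.0, 0.0, 0.0]], [[0.066, 0.001, -0.214], [0.0, 0.0, 0.0]], [[0.099, 0.001, -0.32], [0.0, 0.0, 0.0]], [[0.133, 0.002, -0.427], [0.0, 0.0, 0.0]], [[0.166, 0.002, -0.534], [0.0, 0.0, 0.0]]]
```

All three bushes now sit on the pan abreast against the wall (brass x .644–.669, lip at .668). I'll tilt nose-up while lifting, and back off the wall preload.

Request:
jog_arm([
  [[-0.02,0,-0.006],[0,0.033,0]],
  [[-0.031,0,0.002],[0,0.067,0]],
  [[-0.04,0,0.011],[0,0.1,0]],
  [[-0.047,0,0.02],[0,0.133,0]],
  [[-0.052,0,0.03],[0,0.167,0]],
])

```text
t: 9.7
tool_pos: [0.5391, -0.1086, 0.0318]
orientation: [3.04, -0.015, 0.79]
force: [0.5, 0.2, -3.9]
opening: 0.0222
gripper_force: 60.0
```

Request:
jog_arm([
  [[-0.006,0,0.007],[0,0.033,0]],
  [[-0.011,0,0.015],[0,0.067,0]],
  [[-0.014,0,0.025],[0,0.1,0]],
  [[-0.015,0,0.035],[0,0.133,0]],
  [[-0.015,0,0.045],[0,0.167,0]],
])

```text
t: 10.2
tool_pos: [0.549, -0.1118, 0.0237]
orientation: [2.911, -0.011, 1.178]
force: [1.3, 2.6, -3.8]
opening: 0.0213
gripper_force: 60.0
```

```bash
python3 - <<'E'
from plan import *
p,R=st_()
c=cam("top");h,s,v=hsv(c)
for b in blobs((h>10)&(h<28)&(s>110)&(v>110),(348,229,396,290),6):
    P=cast(c,b[2],.05); print(b[0],P.min(0),P.max(0))
E
```

```text
t 10.2 F [ 1.346  2.638 -3.794] p [ 0.549 -0.112  0.024] tilt 44.057601690178664 head -0.4951481909331306 open 0.021304313712012822
174 [ 0.636 -0.145  0.05 ] [ 0.663 -0.074  0.05 ]
```

```bash
cat >> plan.py <<'E'
JAR=np.array([.509,-.324]); HP=-30.
def pour(p,z,back=-.022,h=HP):
    d=np.array([np.cos(np.radians(h)),np.sin(np.radians(h))])
    o=origin_from((*(JAR+back*d),z),LIP,h,p); return tool_for_scoop(o,h,p)
E
python3 - <<'E'
from plan import *
p,R=now(); t0=(p,R)
up=(p+np.array([-.01,0,.15]),R); show(t0,[(p+np.array([-.01*k/9,0,.15*k/9]),R) for k in (.5,1.5,3,4.5,6)]+[(p+np.array([-.01*k/9,0,.15*k/9]),R) for k in (7.5,8.5,9,9)])
q=pour(29,.185); print(up[0],q[0],pour(0,.12)[0],pour(-30,.11)[0],pour(-58,.11)[0])
from scipy.spatial.transform import Slerp
sl=Slerp([0,1],Ro.from_matrix([up[1],q[1]]))
T=[(up[0]+(q[0]-up[0])*f,sl(f).as_matrix()) for f in (.03,.1,.2,.3,.4,.5,.6,.7,.8,.88,.94,.98,1,1,1)]
show(up,T)
E
```

```text
[[[0.027, 0.0, -0.032], [0.0, 0.0, 0.0]], [[0.081, 0.0, -0.095], [0.0, 0.0, 0.0]], [[0.163, 0.0, -0.19], [0.0, 0.0, 0.0]], [[0.244, 0.0, -0.286], [0.0, 0.0, 0.0]], [[0.326, 0.001, -0.381], [0.0, 0.0, 0.0]]]
[[[0.081, 0.0, -0.095], [0.0, 0.0, 0.0]], [[0.136, 0.0, -0.159], [0.0, 0.0, 0.0]], [[0.163, 0.0, -0.19], [0.0, 0.0, 0.0]], [[0.163, 0.0, -0.19], [0.0, 0.0, 0.0]]]
[ 0.54  -0.113  0.174] [ 0.378 -0.256  0.168] [ 0.384 -0.252  0.158] [ 0.419 -0.247  0.196] [ 0.469 -0.243  0.219]
[[[-0.018, 0.022, -0.016], [-0.007, -0.0, 0.007]], [[-0.06, 0.072, -0.054], [-0.023, -0.0, 0.024]], [[-0.12, 0.144, -0.108], [-0.046, -0.001, 0.047]], [[-0.181, 0.217, -0.162], [-0.069, -0.001, 0.071]], [[-0.241, 0.289, -0.216], [-0.092, -0.002, 0.094]]]
[[[-0.048, 0.087, -0.042], [-0.023, -0.0, 0.024]], [[-0.097, 0.174, -0.085], [-0.046, -0.001, 0.047]], [[-0.145, 0.262, -0.127], [-0.069, -0.001, 0.071]], [[-0.194, 0.349, -0.17], [-0.092, -0.002, 0.094]], [[-0.233, 0.419, -0.204], [-0.11, -0.002, 0.113]]]
[[[-0.019, 0.06, -0.016], [-0.014, -0.0, 0.014]], [[-0.032, 0.1, -0.026], [-0.023, -0.0, 0.024]], [[-0.038, 0.12, -0.031], [-0.027, -0.0, 0.028]], [[-0.038, 0.12, -0.031], [-0.027, -0.0, 0.028]], [[-0.038, 0.12, -0.031], [-0.027, -0.0, 0.028]]]
```

```bash
cat > kin.py <<'E'
from plan import *
from scipy.optimize import least_squares
Q=[[-1.37337,.1311,1.48916,0,1.523,-.08546],[.121,-.505,2.054,-.049,1.394,1.944],[-.453,-.49,2.28,.125,1.117,1.091]]
P=[[.16735,-.57565,.21769],[.4431,.0873,.2221],[.4374,-.1093,.0986]]
def Rs(q,s=1):
    z=lambda a:Ro.from_euler("z",a).as_matrix(); y=lambda a:Ro.from_euler("y",a).as_matrix()
    R1=z(q[0]); R2=R1@y(q[1]); R3=R2@y(q[2]); R6=R3@z(q[3])@y(q[4])@z(q[5]+OFF)
    return R1,R2,R3,R6
OFF=np.pi/2
def cols(q):
    R1,R2,R3,R6=Rs(q); return np.c_[np.array([0,0,1]),R1[:,0],R2[:,2],R3[:,2],R3[:,0],R6[:,2]]
E
python3 - <<'E'
from kin import *
s=robot.read_state(); q=list(s["q"]); print("q",np.array(q))
Q.append(q);P.append(s["tool_pos"])
A=np.vstack([cols(x) for x in Q]);b=np.concatenate(P)
x,res,rk,sv=np.linalg.lstsq(A,b,rcond=None); print(x,np.abs(A@x-b).max(),sv)
R=now()[1]
import itertools
for sg in(1,-1):
  for off in(0,np.pi/2,np.pi,-np.pi/2):
    for s4 in(1,-1):
      z=lambda a:Ro.from_euler("z",a).as_matrix(); y=lambda a:Ro.from_euler("y",a).as_matrix()
      M=z(q[0])@y(q[1]+q[2])@z(s4*q[3])@y(q[4])@z(sg*q[5]+off); print(sg,off,s4,np.abs(M-R).max().round(3))
E
```

```text
q [-0.537 -0.293  2.497  1.015  0.428  0.202]
[ 0.496 -0.096  0.409  0.646  0.138  0.513] 0.05673131961518291 [3.906 2.806 0.736 0.434 0.335 0.171]
1 0 1 1.005
1 0 -1 1.766
1 1.5707963267948966 1 0.0
1 1.5707963267948966 -1 1.342
1 3.141592653589793 1 1.005
1 3.141592653589793 -1 0.642
1 -1.5707963267948966 1 2.0
1 -1.5707963267948966 -1 0.934
-1 0 1 1.39
-1 0 -1 1.626
-1 1.5707963267948966 1 0.394
-1 1.5707963267948966 -1 1.483
-1 3.141592653589793 1 0.916
-1 3.141592653589793 -1 0.699
-1 -1.5707963267948966 1 1.921
-1 -1.5707963267948966 -1 0.868
```

```bash
python3 - <<'E'
from kin import *
s=robot.read_state(); q=list(s["q"])
Q.append(q);P.append(s["tool_pos"])
z=lambda a:Ro.from_euler("z",a).as_matrix()
b=np.concatenate(P)
def ext(kind):
    out=[]
    for x in Q:
        R1,R2,R3,R6=Rs(x);R4=R3@z(x[3]);R5=R4@Ro.from_euler("y",x[4]).as_matrix()
        d={"1y":R1[:,1],"4y":R4[:,1],"4x":R4[:,0],"5x":R5[:,0],"2x":R2[:,0]}
        c=np.c_[np.array([0,0,1]),R1[:,0],R2[:,2],R3[:,2],R6[:,2]]
        out.append(np.c_[c,*[d[k] for k in kind]] if 1 else 0)
    return np.vstack(out)
for k in(["1y"],["4y"],["1y","4x"],["4y","4x"],["1y","4y"],["1y","5x"],["4y","5x"],["4y","2x"],["1y","2x"]):
    A=ext(k);x=np.linalg.lstsq(A,b,rcond=None)[0];print(k,x,(np.abs(A@x-b).max()*1000).round(2))
E
```

```text
['1y'] [0.221 0.025 0.36  0.523 0.333 0.056] 15.91
['4y'] [ 0.243 -0.072  0.369  0.614  0.357  0.054] 39.91
['1y', '4x'] [0.239 0.023 0.35  0.531 0.314 0.051 0.029] 4.26
['4y', '4x'] [ 0.27  -0.061  0.345  0.617  0.308  0.051  0.056] 4.12
['1y', '4y'] [ 0.211  0.085  0.357  0.466  0.324  0.09  -0.038] 8.69
['1y', '5x'] [0.186 0.098 0.34  0.49  0.276 0.054 0.037] 9.61
['4y', '5x'] [0.144 0.133 0.312 0.519 0.196 0.054 0.101] 14.59
['4y', '2x'] [ 0.244 -0.071  0.369  0.614  0.357  0.054 -0.001] 39.9
['1y', '2x'] [ 0.221  0.028  0.36   0.523  0.333  0.056 -0.003] 15.89
```

```bash
cat >> kin.py <<'E'
X=np.array([0.239,0.023,0.35,0.531,0.314,0.051,0.029])
LO=np.array([-2.96,-.89,.02,-1.34,0,-2.66]);HI=np.array([2.96,2.26,2.5,4.48,2.73,2.66])
def fk(q):
    R1,R2,R3,R6=Rs(q);R4=R3@Ro.from_euler("z",q[3]).as_matrix()
    return np.c_[np.array([0,0,1]),R1[:,0],R2[:,2],R3[:,2],R6[:,2],R1[:,1],R4[:,0]]@X,R6
def ik(T,q0):
    f=lambda q:np.r_[(fk(q)[0]-T[0])*10,(fk(q)[1]-T[1]).ravel()]
    r=least_squares(f,np.clip(q0,LO+.001,HI-.001),bounds=(LO,HI)); return r.x,np.sqrt(2*r.cost)
E
python3 - <<'E'
from kin import *
q0=robot.read_state()["q"];p,R=now()
for h in(-30,-50,-65,-80,-95):
    q,e=ik((p+np.array([-.01,0,.15]),R),q0); print(h,"up",q,e.round(3))
    for pp,zz in((29,.17),(15,.145),(0,.12),(-30,.112),(-58,.112)):
        q,e=ik(pour(pp,zz,h=h),q); print("  ",pp,q,e.round(3))
E
```

```text
-30 up [-0.528 -0.633  2.389  0.532  0.756  0.776] 0.0
   29 [-0.867 -0.89   2.5    0.26   0.964  1.134] 0.239
   15 [-0.818 -0.835  2.441  0.169  1.038  1.227] 0.0
   0 [-0.732 -0.52   2.189  0.057  1.217  1.349] 0.0
   -30 [-0.62   0.051  1.631 -0.025  1.721  1.474] 0.0
   -58 [-0.559  0.579  1.09  -0.03   2.223  1.526] 0.0
-50 up [-0.528 -0.633  2.389  0.532  0.756  0.776] 0.0
   29 [-0.33  -0.861  2.5   -0.471  0.932  2.298] 0.093
   15 [-0.443 -0.725  2.369 -0.246  1.028  2.077] 0.0
   0 [-0.516 -0.461  2.149 -0.097  1.209  1.95 ] 0.0
   -30 [-0.585  0.061  1.647  0.074  1.685  1.858] 0.0
   -58 [-0.603  0.545  1.183  0.216  2.135  1.887] 0.0
-65 up [-0.528 -0.633  2.389  0.532  0.756  0.776] 0.0
   29 [-0.188 -0.681  2.378 -0.611  1.028  2.66 ] 0.141
   15 [-0.251 -0.513  2.228 -0.445  1.116  2.589] 0.0
   0 [-0.388 -0.336  2.057 -0.187  1.232  2.363] 0.0
   -30 [-0.561  0.086  1.648  0.141  1.628  2.136] 0.0
   -58 [-0.638  0.511  1.278  0.368  2.013  2.112] 0.0
-80 up [-0.528 -0.633  2.389  0.532  0.756  0.776] 0.0
   29 [-0.212 -0.473  2.159 -0.493  1.144  2.66 ] 0.448
   15 [-0.267 -0.333  2.046 -0.354  1.204  2.66 ] 0.258
   0 [-0.328 -0.183  1.927 -0.21   1.276  2.66 ] 0.056
   -30 [-0.543  0.124  1.638  0.196  1.554  2.403] 0.0
   -58 [-0.671  0.474  1.382  0.491  1.859  2.297] 0.0
-95 up [-0.528 -0.633  2.389  0.532  0.756  0.776] 0.0
   29 [-0.243 -0.264  1.929 -0.405  1.28   2.66 ] 0.73
   15 [-0.318 -0.169  1.865 -0.242  1.288  2.66 ] 0.557
   0 [-0.392 -0.058  1.798 -0.078  1.308  2.66 ] 0.366
   -30 [-0.531  0.172  1.619  0.237  1.469  2.659] 0.0
   -58 [-0.703  0.438  1.489  0.595  1.686  2.45 ] 0.0
```

Request:
jog_arm([
  [[0.027,0,-0.032],[0,0,0]],
  [[0.081,0,-0.095],[0,0,0]],
  [[0.163,0,-0.19],[0,0,0]],
  [[0.244,0,-0.286],[0,0,0]],
  [[0.326,0,-0.381],[0,0,0]],
])

```text
t: 10.75
tool_pos: [0.5409, -0.1116, 0.1221]
orientation: [2.916, -0.016, 1.168]
force: [0.4, 0.3, -4.1]
opening: 0.0216
gripper_force: 60.0
```

Request:
jog_arm([
  [[0.081,0,-0.095],[0,0,0]],
  [[0.136,0,-0.159],[0,0,0]],
  [[0.163,0,-0.19],[0,0,0]],
  [[0.163,0,-0.19],[0,0,0]],
])

```text
t: 11.15
tool_pos: [0.5398, -0.1124, 0.1739]
orientation: [2.912, -0.014, 1.175]
force: [-0.5, -1.4, -4.4]
opening: 0.0215
gripper_force: 60.0
```

```bash
python3 - <<'E'
from kin import *
t0=st_(); p,R=t0; print(robot.read_state()["q"],robot.read_state()["wrist_torque"])
c=cam("top");h,s,v=hsv(c)
L=p-.019*R[:,2]-R@toolR(0,15).T@G+R@toolR(0,15).T@np.array(LIP); print("lip",L,proj(c,L))
O=L-R@toolR(0,15).T@np.array(LIP); u=proj(c,O+R@toolR(0,15).T@np.array([0,0,.02]))[0].astype(int); print(u)
for b in blobs((h>10)&(h<28)&(s>110)&(v>110),(u[0]-35,u[1]-35,u[0]+35,u[1]+25),6): print(b[0],b[1],b[2].min(0),b[2].max(0))
M=R@toolR(0,15).T
for x in(.042,.03,0,-.03): print(x,[proj(c,O+M@np.array([x,y,.02]))[0].round(1).tolist() for y in(-.03,.03)])
q=pour(15,.15,h=-45)
from scipy.spatial.transform import Slerp
sl=Slerp([0,1],Ro.from_matrix([R,q[1]]))
fs=(.03,.1,.2,.3,.4,.5,.6,.7,.8,.88,.94,.98,1,1,1)
T=[(p+(q[0]-p)*f,sl(f).as_matrix()) for f in fs]
qq=robot.read_state()["q"]
for i in(4,9,14): qq,e=ik(T[i],qq);print(T[i][0],qq,e)
show(t0,T)
E
```

```text
t 11.15 F [-0.541 -1.363 -4.419] p [ 0.54  -0.112  0.174] tilt 43.935845761045364 head -0.5863036610340354 open 0.021538443409830688
[-0.551 -0.711  2.448  0.53   0.789  0.771] [ 0.049  1.181 -0.021]
lip [ 0.665 -0.113  0.199] [[376.46  216.965]]
[376 235]
1802 [378.28  215.132] [341 200] [410 259]
210 [375.943 244.562] [362 239] [390 250]
11 [403.909 258.909] [399 258] [408 259]
0.042 [[389.8, 219.2], [364.7, 219.3]]
0.03 [[389.6, 224.0], [364.6, 224.1]]
0 [[389.2, 235.9], [364.4, 236.0]]
-0.03 [[388.8, 247.6], [364.2, 247.7]]
[ 0.483 -0.158  0.17 ] [-0.512 -0.759  2.421  0.188  0.831  1.306] 1.7342576748804415e-14
[ 0.416 -0.212  0.166] [-0.52  -0.791  2.405 -0.098  0.984  1.778] 4.0557175252090366e-12
[ 0.399 -0.225  0.165] [-0.53  -0.781  2.393 -0.148  1.025  1.871] 1.6652396453464087e-10
[[[-0.016, 0.017, -0.014], [-0.009, -0.004, 0.012]], [[-0.053, 0.057, -0.046], [-0.03, -0.015, 0.04]], [[-0.107, 0.114, -0.091], [-0.06, -0.029, 0.079]], [[-0.16, 0.171, -0.137], [-0.09, -0.044, 0.119]], [[-0.214, 0.228, -0.182], [-0.12, -0.059, 0.158]]]
[[[-0.04, 0.076, -0.029], [-0.03, -0.015, 0.04]], [[-0.08, 0.152, -0.057], [-0.06, -0.029, 0.079]], [[-0.121, 0.228, -0.086], [-0.09, -0.044, 0.119]], [[-0.161, 0.303, -0.114], [-0.12, -0.059, 0.158]], [[-0.193, 0.364, -0.137], [-0.143, -0.07, 0.19]]]
[[[-0.01, 0.053, -0.004], [-0.018, -0.009, 0.024]], [[-0.017, 0.089, -0.007], [-0.03, -0.015, 0.04]], [[-0.021, 0.106, -0.008], [-0.036, -0.018, 0.047]], [[-0.021, 0.106, -0.008], [-0.036, -0.018, 0.047]], [[-0.021, 0.106, -0.008], [-0.036, -0.018, 0.047]]]
```

All three bushes slid to the back wall of the pan and full weight is on the wrist. I'll carry them to the jar.

Request:
jog_arm([
  [[-0.016,0.017,-0.014],[-0.009,-0.004,0.012]],
  [[-0.053,0.057,-0.046],[-0.03,-0.015,0.04]],
  [[-0.107,0.114,-0.091],[-0.06,-0.029,0.079]],
  [[-0.16,0.171,-0.137],[-0.09,-0.044,0.119]],
  [[-0.214,0.228,-0.182],[-0.12,-0.059,0.158]],
])

```text
t: 11.7
tool_pos: [0.4818, -0.1571, 0.167]
orientation: [2.855, -0.477, 0.992]
force: [1.1, 0.7, -4.0]
opening: 0.0215
gripper_force: 60.0
```

Request:
jog_arm([
  [[-0.04,0.076,-0.029],[-0.03,-0.015,0.04]],
  [[-0.08,0.152,-0.057],[-0.06,-0.029,0.079]],
  [[-0.121,0.228,-0.086],[-0.09,-0.044,0.119]],
  [[-0.161,0.303,-0.114],[-0.12,-0.059,0.158]],
  [[-0.193,0.364,-0.137],[-0.143,-0.07,0.19]],
])

```text
t: 12.2
tool_pos: [0.4144, -0.2112, 0.1631]
orientation: [2.695, -0.981, 0.761]
force: [0.6, 0.8, -3.9]
opening: 0.0217
gripper_force: 60.0
```

Request:
jog_arm([
  [[-0.01,0.053,-0.004],[-0.018,-0.009,0.024]],
  [[-0.017,0.089,-0.007],[-0.03,-0.015,0.04]],
  [[-0.021,0.106,-0.008],[-0.036,-0.018,0.047]],
  [[-0.021,0.106,-0.008],[-0.036,-0.018,0.047]],
  [[-0.021,0.106,-0.008],[-0.036,-0.018,0.047]],
])

```text
t: 12.7
tool_pos: [0.3989, -0.2245, 0.1637]
orientation: [2.642, -1.092, 0.705]
force: [0.0, 0.5, -4.8]
opening: 0.0219
gripper_force: 60.0
```

```bash
python3 - <<'E'
from kin import *
t0=st_(); p,R=t0; qq=robot.read_state()["q"];print(qq)
c=cam("top")
M=R@toolR(0,15).T; O=p-.019*R[:,2]-M@G
print("lip",O+M@np.array(LIP),"jar",JAR)
T=[]
for pp in range(10,-63,-5): T.append(pour(pp,.112+.084*np.sin(np.radians(max(pp,0)))+.012*(pp>-5),h=-45))
for t in T[::3]: qq,e=ik(t,qq);print(t[0],qq,round(e,4))
show(t0,T)
a=c["frame"][200:340,380:520,::-1];a=cv2.resize(a,(400,400),interpolation=cv2.INTER_CUBIC)
b=cam("scene")["frame"][200:340,110:250,::-1];b=cv2.resize(b,(400,400),interpolation=cv2.INTER_CUBIC)
cv2.imwrite("pics/pour.png",cv2.hconcat([a,b]))
E
```

```text
t 12.7 F [ 0.034  0.536 -4.759] p [ 0.399 -0.225  0.164] tilt 29.882481269052434 head -44.89744156747082 open 0.021917453917836203
[-0.516 -0.844  2.434 -0.152  1.05   1.88 ]
lip [ 0.489 -0.315  0.158] jar [ 0.509 -0.324]
[ 0.401 -0.224  0.162] [-0.545 -0.682  2.32  -0.114  1.081  1.843] 0.0
[ 0.411 -0.221  0.158] [-0.576 -0.394  2.09  -0.038  1.275  1.788] 0.0
[ 0.427 -0.217  0.177] [-0.59  -0.123  1.822  0.017  1.529  1.765] 0.0
[ 0.448 -0.214  0.192] [-0.594  0.145  1.556  0.067  1.783  1.765] 0.0
[ 0.472 -0.211  0.202] [-0.594  0.413  1.294  0.123  2.034  1.784] 0.0
[[[0.0, -0.008, 0.012], [-0.001, -0.054, 0.001]], [[0.007, -0.021, 0.013], [-0.001, -0.11, 0.001]], [[0.015, -0.038, 0.016], [-0.001, -0.165, 0.001]], [[0.012, -0.056, 0.042], [-0.001, -0.221, 0.001]], [[0.04, -0.077, 0.018], [-0.001, -0.276, 0.001]]]
[[[0.018, -0.023, -0.031], [0.0, -0.056, 0.0]], [[0.037, -0.048, -0.06], [0.0, -0.111, 0.0]], [[0.058, -0.075, -0.086], [-0.0, -0.167, -0.0]], [[0.08, -0.103, -0.109], [0.0, -0.222, -0.0]], [[0.104, -0.133, -0.129], [-0.0, -0.278, -0.0]]]
[[[0.015, -0.031, -0.026], [0.0, -0.056, 0.0]], [[0.033, -0.062, -0.049], [0.0, -0.111, 0.0]], [[0.052, -0.095, -0.07], [0.0, -0.167, 0.0]], [[0.073, -0.127, -0.087], [0.0, -0.222, 0.0]], [[0.096, -0.16, -0.102], [0.0, -0.278, 0.0]]]
```

Found a bug: my Euler order has to be intrinsic ("ZY"). It made no difference until now because either the heading or the pitch was near zero. I'll fix it and replan the pour.

```bash
sed -i 's/from_euler("zy",\[h,-p\]/from_euler("ZY",[h,-p]/' plan.py; python3 - <<'E'
from kin import *
t0=st_(); p,R=t0; qq=robot.read_state()["q"]
T=[]
for pp in range(10,-63,-5): T.append(pour(pp,.112+.084*np.sin(np.radians(max(pp,0)))+.012*(pp>-5),h=-45))
for t in T[::3]: qq,e=ik(t,qq);print(t[0],qq,round(e,4))
show(t0,T)
E
```

```text
t 12.8 F [ 0.559  0.142 -4.233] p [ 0.399 -0.225  0.164] tilt 29.938101810082205 head -44.910566929070335 open 0.021154710813779697
[ 0.404 -0.219  0.155] [-0.525 -0.677  2.329 -0.124  1.069  1.867] 0.0
[ 0.41  -0.225  0.161] [-0.586 -0.394  2.084 -0.036  1.281  1.778] 0.0
[ 0.422 -0.237  0.19 ] [-0.627 -0.117  1.792  0.014  1.553  1.728] 0.0
[ 0.438 -0.253  0.214] [-0.655  0.169  1.489  0.046  1.829  1.705] 0.0
[ 0.459 -0.274  0.23 ] [-0.675  0.466  1.171  0.074  2.111  1.699] 0.0
[[[-0.027, -0.038, 0.037], [-0.001, -0.055, 0.001]], [[-0.009, -0.038, 0.026], [-0.001, -0.11, 0.001]], [[0.012, -0.038, 0.018], [-0.001, -0.166, 0.001]], [[0.025, -0.038, 0.034], [-0.001, -0.222, 0.001]], [[0.071, -0.038, 0.002], [-0.001, -0.277, 0.001]]]
[[[0.032, 0.0, -0.046], [0.0, -0.056, 0.0]], [[0.068, 0.0, -0.089], [0.0, -0.111, 0.0]], [[0.107, 0.0, -0.128], [-0.0, -0.167, -0.0]], [[0.15, 0.0, -0.164], [0.0, -0.222, -0.0]], [[0.196, 0.0, -0.196], [-0.0, -0.278, -0.0]]]
[[[0.032, -0.0, -0.046], [0.0, -0.056, 0.0]], [[0.068, -0.0, -0.089], [0.0, -0.111, 0.0]], [[0.107, -0.0, -0.128], [0.0, -0.167, 0.0]], [[0.15, -0.0, -0.164], [0.0, -0.222, 0.0]], [[0.196, -0.0, -0.196], [0.0, -0.278, 0.0]]]
```

View pics/pour.png

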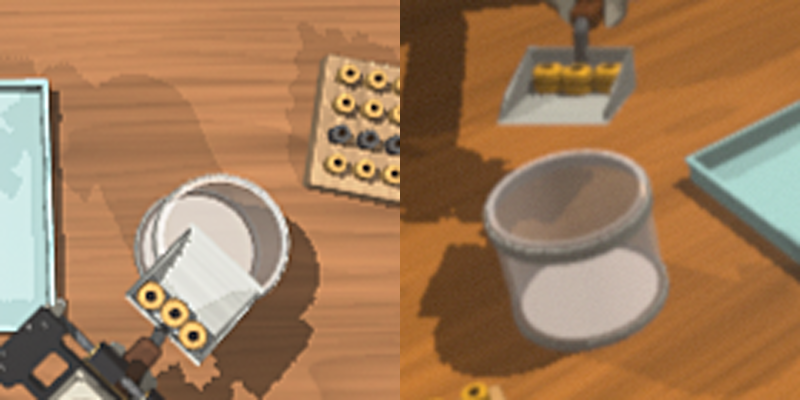

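The view shows the three bushes at the back of the pan and the lip over the jar mouth (rim centre at crop 212,238). I'll pour now.

Request:
jog_arm([
  [[-0.02,-0.03,0.026],[0,-0.055,0]],
  [[-0.009,-0.038,0.026],[0,-0.11,0]],
  [[0.012,-0.038,0.018],[0,-0.166,0]],
  [[0.025,-0.038,0.034],[0,-0.222,0]],
  [[0.071,-0.038,0.002],[0,-0.277,0]],
])

```text
t: 13.3
tool_pos: [0.4132, -0.2282, 0.1706]
orientation: [2.872, -1.187, 0.12]
force: [-0.6, 0.6, -4.3]
opening: 0.0217
gripper_force: 60.0
```

Request:
jog_arm([
  [[0.032,0,-0.046],[0,-0.056,0]],
  [[0.068,0,-0.089],[0,-0.111,0]],
  [[0.107,0,-0.128],[0,-0.167,0]],
  [[0.15,0,-0.164],[0,-0.222,0]],
  [[0.196,0,-0.196],[0,-0.278,0]],
])

```text
t: 13.8
tool_pos: [0.4397, -0.2546, 0.2148]
orientation: [-2.744, 1.134, 0.483]
force: [0.0, -0.0, -3.9]
opening: 0.0216
gripper_force: 60.0
```

Request:
jog_arm([
  [[0.032,0,-0.046],[0,-0.056,0]],
  [[0.068,0,-0.089],[0,-0.111,0]],
  [[0.107,0,-0.128],[0,-0.167,0]],
  [[0.15,0,-0.164],[0,-0.222,0]],
  [[0.196,0,-0.196],[0,-0.278,0]],
])

```text
t: 14.3
tool_pos: [0.4753, -0.2902, 0.2379]
orientation: [-2.459, 1.016, 1.016]
force: [0.5, 0.2, -2.0]
opening: 0.0215
gripper_force: 60.0
```

```bash
python3 - <<'E'
from kin import *
p,R=st_();print(robot.read_state()["q"])
for n,box in(("top",(405,240,486,325)),("scene",(135,240,215,335))):
    c=cam(n);h,s,v=hsv(c)
    for b in blobs((h>12)&(h<28)&(s>120)&(v>100),box,6): print(n,b[0],b[1],b[2].min(0),b[2].max(0))
    print(n,"jar rim",proj(c,[*JAR,.105]),"floor",proj(c,[*JAR,.006]))
E
```

```text
t 14.3 F [ 0.523  0.18  -2.049] p [ 0.475 -0.29   0.238] tilt -44.9210407078786 head -44.8623230745194 open 0.021512773438273722
[-0.687  0.799  0.788  0.096  2.334  1.705]
top 2349 [423.493 278.406] [405 240] [466 324]
top 11 [473.818 242.818] [472 241] [476 244]
top 59 [466.068 250.576] [459 246] [472 256]
top 48 [478.896 259.896] [474 255] [484 265]
top 20 [449.65 272.1 ] [447 269] [453 275]
top 14 [455.571 276.5  ] [453 274] [458 279]
top 7 [465. 283.] [464 282] [466 284]
top jar rim [[457.431 283.766]] floor [[448.574 287.377]]
scene 564 [140.362 268.821] [135 240] [150 302]
scene 2642 [187.622 300.607] [135 240] [214 334]
scene jar rim [[168.803 268.459]] floor [[177.037 302.267]]
```

```bash
python3 - <<'E'
from kin import *
i0=cv2.imread("pics/top0.png"); H0=cv2.cvtColor(i0,cv2.COLOR_BGR2HSV)
print("brass px",H0[242:247,366:373].reshape(-1,3).tolist()[::3]);print("bench",H0[250:330:20,420:430:9].reshape(-1,3).tolist())
c=cam("top");h,s,v=hsv(c)
for b in blobs((h>15)&(h<28)&(s>120)&(v>120),(405,200,486,345),4): print("new",b[0],b[1])
h0,s0,v0=[x.astype(int) for x in cv2.split(H0)]
for b in blobs((h0>15)&(h0<28)&(s0>120)&(v0>120),(405,200,486,345),4): print("old",b[0],b[1])
print(cv2.cvtColor(c["frame"],cv2.COLOR_RGB2HSV)[248:254,462:470,0])
E
```

```text
brass px [[18, 148, 239], [16, 67, 57], [18, 147, 241], [113, 102, 30], [17, 131, 169], [18, 137, 239], [17, 114, 107], [18, 140, 242], [17, 131, 167], [18, 140, 238], [20, 131, 253], [18, 138, 242]]
bench [[13, 132, 158], [13, 134, 160], [13, 131, 168], [13, 132, 166], [13, 132, 185], [12, 42, 135], [13, 130, 176], [13, 133, 174]]
new 42 [478.452 259.857]
new 13 [455.769 276.385]
new 9 [464.667 283.111]
[[ 13  13  13  12  12  13  13   8]
 [ 13  13  13  12  13  13  13  12]
 [ 13  13  13  13  13  12  12  12]
 [ 12  12  12  13  13  13  13  13]
 [ 11  12  13  12  13  13  13  13]
 [100  12  13  12  12  12  12  13]]
```

```bash
python3 - <<'E'
from kin import *
for k in range(2):
    c=cam("top");h,s,v=hsv(c)
    bs=[b for b in blobs((h>15)&(h<28)&(s>110)&(v>120),(400,200,545,345),6)]
    print("top",[(int(b[0]),b[1].round(1).tolist()) for b in bs])
for z in(.01,.02,.1): print(cast(c,[478.5,259.9],z)[0])
d=cam("scene");h,s,v=hsv(d)
print("scene",[(int(b[0]),b[1].round(1).tolist()) for b in blobs((h>15)&(h<28)&(s>110)&(v>120),(90,200,260,410),6)])
for z in(.01,.02,.06,.1,.13): print(z,proj(d,cast(c,[478.5,259.9],z)[0]))
E
```

```text
top [(23, [499.8, 224.3]), (54, [478.4, 259.7]), (13, [455.8, 276.4]), (8, [465.0, 282.8])]
top [(25, [499.8, 224.5]), (52, [478.7, 259.8]), (13, [455.8, 276.4]), (8, [465.0, 282.8])]
[ 0.583 -0.41   0.01 ]
[ 0.582 -0.407  0.02 ]
[ 0.57  -0.384  0.1  ]
scene [(1879, [131.2, 368.1]), (38, [102.9, 363.1])]
0.01 [[158.549 338.6  ]]
0.02 [[158.523 334.132]]
0.06 [[158.415 315.93 ]]
0.1 [[158.304 297.183]]
0.13 [[158.218 282.75 ]]
```

The scoop is empty, but one brass bush (42–54 px) shows outside the jar at top px (478.5,259.8), stationary at about (.582,−.408) near the rack. I'll first retract the scoop to lay it down, then assess.

```bash
cat >> plan.py <<'E'
from scipy.spatial.transform import Slerp
def path(a,b,fs):
    sl=Slerp([0,1],Ro.from_matrix([a[1],b[1]])); return [(a[0]+(b[0]-a[0])*f,sl(f).as_matrix()) for f in fs]
E
python3 - <<'E'
from kin import *
t0=st_(); up=(t0[0]+np.array([-.01,.01,.07]),t0[1])
mid=tool_for_scoop((.50,-.10,.16),-30,-15); pl=tool_for_scoop((.565,.09,.05),-16,0); qq=robot.read_state()["q"]
for t in(up,mid,pl): qq,e=ik(t,qq);print(t[0],qq,round(e,3))
show(t0,[up]); e=show(up,path(up,mid,(.2,.4,.6,.8,1,1))); show(mid,path(mid,pl,(.2,.4,.6,.8,1,1)))
show(pl,[tool_for_scoop((.565,.09,.002),-16,0)])
E
```

```text
t 14.6 F [ 0.162  0.307 -2.407] p [ 0.475 -0.289  0.239] tilt -44.69521423861464 head -44.86239682966165 open 0.021276897494360934
[ 0.465 -0.279  0.309] [-0.683  0.614  0.89   0.107  2.413  1.722] 0.0
[ 0.442 -0.066  0.218] [-0.263 -0.319  1.909 -0.     1.551  1.831] 0.0
[0.488 0.112 0.088] [ 0.208 -0.268  2.14  -0.141  1.042  2.115] 0.0
[[[-0.296, -0.0, -0.199], [0.0, 0.0, 0.0]]]
[[[-0.054, -0.135, 0.182], [-0.013, 0.099, -0.031]], [[-0.108, -0.269, 0.364], [-0.026, 0.197, -0.063]], [[-0.162, -0.404, 0.546], [-0.039, 0.296, -0.094]], [[-0.217, -0.538, 0.728], [-0.052, 0.395, -0.126]], [[-0.271, -0.673, 0.91], [-0.065, 0.494, -0.157]]]
[[[0.0, 0.0, 0.0], [0.0, 0.0, 0.0]]]
[[[-0.049, -0.178, 0.129], [0.004, 0.033, -0.031]], [[-0.098, -0.355, 0.259], [0.008, 0.066, -0.062]], [[-0.147, -0.533, 0.388], [0.012, 0.1, -0.093]], [[-0.196, -0.711, 0.518], [0.016, 0.133, -0.124]], [[-0.245, -0.888, 0.647], [0.02, 0.166, -0.155]]]
[[[0.0, 0.0, 0.0], [0.0, 0.0, 0.0]]]
[[[-0.062, 0.0, 0.232], [0.0, 0.0, 0.0]]]
```

Request:
jog_arm([
  [[-0.15,0,-0.1],[0,0,0]],
  [[-0.296,0,-0.199],[0,0,0]],
  [[-0.296,0,-0.199],[0,0,0]],
])

```text
t: 14.9
tool_pos: [0.465, -0.2794, 0.3166]
orientation: [-2.47, 1.019, 0.999]
force: [0.3, 0.2, -1.7]
opening: 0.0218
gripper_force: 60.0
```

Request:
jog_arm([
  [[-0.043,-0.108,0.146],[-0.01,0.079,-0.025]],
  [[-0.087,-0.215,0.291],[-0.02,0.158,-0.05]],
  [[-0.13,-0.323,0.437],[-0.031,0.237,-0.075]],
  [[-0.173,-0.43,0.582],[-0.042,0.316,-0.1]],
  [[-0.217,-0.538,0.728],[-0.052,0.395,-0.126]],
])

```text
t: 15.4
tool_pos: [0.4461, -0.1093, 0.2372]
orientation: [-2.946, 0.867, 0.221]
force: [0.3, 0.3, -0.8]
opening: 0.0215
gripper_force: 60.0
```

```bash
cat > look.py <<'E'
from kin import *
def look():
    c=cam("top");h,s,v=hsv(c)
    print("top",[(int(b[0]),b[1].round(1).tolist(),np.ptp(b[2],axis=0).tolist(),cast(c,b[1],.0225)[0].round(3).tolist()) for b in blobs((h>15)&(h<28)&(s>100)&(v>110),(410,200,487,345),6)])
    d=cam("scene"); i0=cv2.imread("pics/scene0.png")[:,:,::-1].astype(int)
    h,s,v=hsv(d)
    m=np.abs(d["frame"].astype(int)-i0).sum(2)>70
    print("scene",[(int(b[0]),b[1].round(1).tolist(),b[2].min(0).tolist(),b[2].max(0).tolist()) for b in blobs(m&(s>90),(110,250,235,360),10)])
    i0=cv2.imread("pics/top0.png")[:,:,::-1].astype(int); m=np.abs(c["frame"].astype(int)-i0).sum(2)>70
    print("topdiff",[(int(b[0]),b[1].round(1).tolist(),b[2].min(0).tolist(),b[2].max(0).tolist()) for b in blobs(m,(425,235,545,325),8)])
    return c,d
E
python3 - <<'E'
from look import *
c,d=look()
B=cast(c,[478.5,259.9],.0225)[0];print("bush3",B,"scene expects",proj(d,B))
# rack outline from top: wooden block
h,s,v=hsv(c)
t0=st_(); pl=tool_for_scoop((.565,.09,.05),-16,0); mid=tool_for_scoop((.50,-.02,.12),-22,0); 
show(t0,path(t0,mid,(.2,.4,.6,.8,1))); show(mid,path(mid,pl,(.25,.5,.75,1,1)))
E
```

```text
top []
scene [(1323, [122.2, 284.3], [110, 250], [145, 315]), (294, [207.5, 274.6], [197, 262], [223, 283]), (58, [166.1, 305.7], [158, 302], [175, 309])]
topdiff [(4068, [456.8, 286.7], [425, 235], [542, 324]), (12, [502.5, 266.3], [498, 266], [506, 267]), (16, [512.2, 268.1], [508, 267], [516, 269])]
bush3 [ 0.581 -0.406  0.022] scene expects [[158.516 333.01 ]]
t 15.5 F [-0.599 -0.361 -3.512] p [ 0.439 -0.103  0.233] tilt -9.574221361986421 head -32.430744162191274 open 0.02178765789735719
[[[-0.058, -0.087, 0.087], [-0.001, 0.054, -0.024]], [[-0.117, -0.174, 0.174], [-0.002, 0.108, -0.048]], [[-0.175, -0.261, 0.261], [-0.004, 0.163, -0.072]], [[-0.233, -0.348, 0.348], [-0.005, 0.217, -0.095]], [[-0.292, -0.435, 0.436], [-0.006, 0.271, -0.119]]]
[[[0.001, -0.147, 0.091], [0.004, 0.0, -0.016]], [[0.002, -0.295, 0.182], [0.009, 0.0, -0.032]], [[0.003, -0.442, 0.272], [0.013, -0.0, -0.048]], [[0.004, -0.59, 0.363], [0.017, 0.0, -0.064]], [[0.004, -0.59, 0.363], [0.017, 0.0, -0.064]]]
```

That blob has gone now that the arm moved, so it was the yellow label on the gripper body, not a bush. The scene view shows new brass inside the jar at (166,306). I'll carry on laying the scoop down and check after.

Request:
jog_arm([
  [[-0.058,-0.087,0.087],[0,0.054,-0.024]],
  [[-0.117,-0.174,0.174],[-0.002,0.108,-0.048]],
  [[-0.175,-0.261,0.261],[-0.004,0.163,-0.072]],
  [[-0.233,-0.348,0.348],[-0.005,0.217,-0.095]],
  [[-0.292,-0.435,0.436],[-0.006,0.271,-0.119]],
])

```text
t: 16.0
tool_pos: [0.4336, 0.0036, 0.162]
orientation: [3.006, -0.594, 0.406]
force: [0.2, -0.4, -2.0]
opening: 0.0214
gripper_force: 60.0
```

Request:
jog_arm([
  [[0,-0.147,0.091],[0.004,0,-0.016]],
  [[0.002,-0.295,0.182],[0.009,0,-0.032]],
  [[0.003,-0.442,0.272],[0.013,0,-0.048]],
  [[0.004,-0.59,0.363],[0.017,0,-0.064]],
  [[0.004,-0.59,0.363],[0.017,0,-0.064]],
])

```text
t: 16.5
tool_pos: [0.4954, 0.1065, 0.0892]
orientation: [3.048, -0.436, 0.397]
force: [-0.6, -0.2, -4.0]
opening: 0.0219
gripper_force: 60.0
```

```bash
python3 - <<'E'
from look import *
t0=st_()
c,d=look()
for n,k,box in(("top",c,(425,255,487,315)),("scene",d,(140,255,205,325))):
    h,s,v=hsv(k);print(n,[(int(b[0]),b[1].round(1).tolist(),b[2].min(0).tolist(),b[2].max(0).tolist()) for b in blobs((h>14)&(h<30)&(s>60)&(v>60),box,5)])
    print("floor",proj(k,[*JAR,.026]))
show(t0,[tool_for_scoop((.565,.09,.02),-16,0),tool_for_scoop((.565,.09,.004),-16,0)],1)
E
```

```text
t 16.5 F [-0.569 -0.161 -3.978] p [0.495 0.106 0.089] tilt 14.834631716255435 head -16.275434339576055 open 0.02187481972336263
top [(131, [459.3, 280.2], [20, 20], [0.526, -0.35, 0.022])]
scene [(62, [193.4, 250.9], [180, 250], [205, 253]), (64, [166.0, 305.4], [158, 302], [175, 309])]
topdiff [(14, [502.6, 266.3], [498, 265], [506, 267]), (17, [512.5, 268.0], [508, 267], [516, 269]), (235, [456.8, 278.2], [445, 268], [468, 290])]
top [(193, [457.4, 278.5], [446, 268], [469, 289])]
floor [[450.266 286.687]]
scene [(6, [144.5, 255.7], [143, 255], [146, 257]), (5, [200.8, 273.8], [200, 273], [202, 275]), (7, [202.7, 280.3], [201, 278], [204, 282]), (264, [171.2, 307.5], [155, 301], [188, 314]), (8, [142.8, 304.5], [140, 303], [145, 307]), (7, [146.7, 311.4], [146, 309], [148, 314]), (7, [145.9, 318.9], [144, 316], [147, 321]), (7, [190.1, 320.7], [188, 319], [192, 322]), (5, [156.6, 322.4], [156, 321], [158, 324])]
floor [[175.451 295.754]]
[[[-0.081, -0.017, 0.137], [0.001, 0.002, -0.003]]]
[[[-0.021, 0.0, 0.077], [0.0, 0.0, 0.0]]]
```

The jar holds a cluster with three bushes' worth of brass (193–235 px, about 50 mm across) and nothing is outside. I'll lay the scoop down.

Request:
jog_arm([
  [[-0.04,-0.017,0.08],[0,0.002,0]],
  [[-0.07,-0.017,0.14],[0,0.002,0]],
  [[-0.089,-0.017,0.18],[0,0.002,0]],
  [[-0.1,-0.017,0.215],[0,0.002,0]],
  [[-0.1,-0.017,0.215],[0,0.002,0]],
])

```text
t: 17.1
tool_pos: [0.489, 0.1095, 0.0438]
orientation: [3.045, -0.441, 0.402]
force: [1.2, -0.1, -3.4]
opening: 0.0216
gripper_force: 60.0
```

Request:
jog_arm([
  [[-0.003,0,0.01],[0,0,0]],
  [[-0.006,0,0.02],[0,0,0]],
  [[-0.006,0,0.02],[0,0,0]],
])

```text
t: 17.4
tool_pos: [0.4898, 0.11, 0.0407]
orientation: [3.045, -0.441, 0.405]
force: [-0.3, -0.7, -3.0]
opening: 0.0218
gripper_force: 60.0
```

```bash
python3 - <<'E'
from look import *
st_(); print(robot.read_state()["wrist_torque"])
c=cam("top");h,s,v=hsv(c)
print("tray",[(int(b[0]),b[1]) for b in blobs((h>15)&(h<28)&(s>100)&(v>110),(347,232,396,314),5)])
E
```

```text
t 17.4 F [-0.296 -0.653 -3.021] p [0.49  0.11  0.041] tilt 15.148667890229111 head -16.476793508484352 open 0.021799560999488952
[0.105 0.393 0.025]
tray []
```

Request:
jog_arm([
  [[-0.003,0,0.01],[0,0,0]],
  [[-0.003,0,0.01],[0,0,0]],
])

```text
t: 17.65
tool_pos: [0.4903, 0.1101, 0.0392]
orientation: [3.045, -0.441, 0.407]
force: [-0.2, 0.2, 0.2]
opening: 0.0216
gripper_force: 60.0
```

Request:
jog_arm([
  [[-0.002,0,0.006],[0,0,0]],
  [[-0.002,0,0.006],[0,0,0]],
])

```text
t: 17.85
tool_pos: [0.4908, 0.1103, 0.0389]
orientation: [3.045, -0.441, 0.408]
force: [-5.9, -0.2, 8.6]
opening: 0.0216
gripper_force: 60.0
```

It is on the bench, so I'll release and retract upward.

Request:
jog_arm([
  [[0.002,0,-0.006],[0,0,0]],
  [[0.002,0,-0.006],[0,0,0]],
  [[0.002,0,-0.006],[0,0,0]],
  [[0.002,0,-0.006],[0,0,0]],
  [[0.002,0,-0.006],[0,0,0]],
], hand=-0.3)

```text
t: 18.35
tool_pos: [0.4895, 0.11, 0.0383]
orientation: [3.045, -0.441, 0.404]
force: [0.3, 0.2, 0.5]
opening: 0.0568
gripper_force: 0.0
```

Request:
jog_arm([
  [[0,0,-0.2],[0,0,0]],
  [[0,0,-0.4],[0,0,0]],
  [[0,0,-0.6],[0,0,0]],
  [[0,0,-0.75],[0,0,0]],
])

```text
t: 18.75
tool_pos: [0.4521, 0.1215, 0.186]
orientation: [3.045, -0.441, 0.408]
force: [1.0, 0.5, -0.1]
opening: 0.0606
gripper_force: 0.0
```

```bash
python3 - <<'E'
from look import *
t0=st_(); print(robot.read_state()["q"])
c=cam("top");h,s,v=hsv(c)
for b in blobs((s<60)&(v>150),(180,262,235,320),50):
    P=cast(c,b[2],.0115); print("lid",b[0],cv2.minEnclosingCircle(P[:,:2].astype(np.float32)*1000))
for b in blobs(v<60,(190,280,225,305),5): print("knob",b[0],b[1],cast(c,b[1],.037)[0])
d=cam("scene");h,s,v=hsv(d)
for b in blobs(v<65,(345,180,378,203),5): print("knob scene",b[0],b[1],tri([c,d],[(205.93,291.25),b[1]]))
h,s,v=hsv(c)
for b in blobs((v<75),(125,225,165,265),5): print("cap",b[0],b[1],cast(c,b[1],.13)[0])
# lid grasp: tool down, closing line (tool y) perpendicular to bottle
for hd in(-60,-30,0,20,40): print(hd,ik(((.506,.3325,.10),toolR(hd,0)),robot.read_state()["q"])[0])
E
```

```text
t 18.75 F [ 0.985  0.495 -0.13 ] p [0.452 0.122 0.186] tilt 15.24763590872141 head -16.48051822217394 open 0.060617258070108065
[ 0.264 -0.462  2.1   -0.144  1.279  2.148]
lid 1350 ((506.35089111328125, 335.5672607421875), 58.39569854736328)
knob 30 [205.933 291.467] [0.505 0.332 0.037]
knob scene 26 [361.154 194.462] [0.506 0.333 0.029]
cap 30 [142.433 241.8  ] [0.625 0.475 0.13 ]
-60 [0.356 0.155 1.71  0.237 1.244 2.66 ]
-30 [0.497 0.217 1.618 0.    1.306 2.591]
0 [0.497 0.217 1.618 0.    1.306 2.068]
20 [0.497 0.217 1.618 0.    1.306 1.719]
40 [0.497 0.217 1.618 0.    1.306 1.37 ]
```

```bash
python3 - <<'E'
from look import *
t0=now(); a=((.506,.334,.08),toolR(30,0))
show(t0,path(t0,a,(.14,.28,.42,.56,.7,.85,1,1,1,1)))
E
```

```text
[[[-0.028, -0.152, 0.072], [0.009, -0.023, -0.072]], [[-0.055, -0.304, 0.144], [0.019, -0.046, -0.144]], [[-0.083, -0.456, 0.216], [0.028, -0.069, -0.215]], [[-0.111, -0.608, 0.289], [0.038, -0.092, -0.287]], [[-0.138, -0.76, 0.361], [0.047, -0.115, -0.359]]]
[[[0.075, -0.144, 0.085], [0.01, -0.025, -0.077]], [[0.149, -0.287, 0.17], [0.02, -0.049, -0.154]], [[0.149, -0.287, 0.17], [0.02, -0.049, -0.154]], [[0.149, -0.287, 0.17], [0.02, -0.049, -0.154]], [[0.149, -0.287, 0.17], [0.02, -0.049, -0.154]]]
```

Request:
jog_arm([
  [[-0.028,-0.152,0.072],[0.009,-0.023,-0.072]],
  [[-0.055,-0.304,0.144],[0.019,-0.046,-0.144]],
  [[-0.083,-0.456,0.216],[0.028,-0.069,-0.215]],
  [[-0.111,-0.608,0.289],[0.038,-0.092,-0.287]],
  [[-0.138,-0.76,0.361],[0.047,-0.115,-0.359]],
])

```text
t: 19.35
tool_pos: [0.4874, 0.2699, 0.1043]
orientation: [3.095, 0.444, 0.112]
force: [-0.1, 0.3, 0.5]
opening: 0.0603
gripper_force: 0.0
```

Request:
jog_arm([
  [[0.075,-0.144,0.085],[0.01,-0.025,-0.077]],
  [[0.149,-0.287,0.17],[0.02,-0.049,-0.154]],
  [[0.149,-0.287,0.17],[0.02,-0.049,-0.154]],
  [[0.149,-0.287,0.17],[0.02,-0.049,-0.154]],
  [[0.149,-0.287,0.17],[0.02,-0.049,-0.154]],
])

```text
t: 19.85
tool_pos: [0.503, 0.3319, 0.0734]
orientation: [3.034, 0.809, -0.012]
force: [-0.3, 0.2, 1.0]
opening: 0.0604
gripper_force: 0.0
```

```bash
python3 - <<'E'
from look import *
t0=st_(); a=((.506,.334,.017),toolR(30,0)); show(t0,[((.506,.334,.03),toolR(30,0)),a],1)
E
```

```text
t 19.85 F [-0.31   0.175  0.968] p [0.503 0.332 0.073] tilt -0.4442598726108098 head 29.86945777853572 open 0.060422822241516586
[[[0.02, -0.001, 0.217], [-0.0, 0.005, -0.001]]]
[[[0.0, 0.0, 0.065], [0.0, 0.0, 0.0]]]
```

Request:
jog_arm([
  [[0.02,0,0.1],[0,0.005,0]],
  [[0.02,0,0.18],[0,0.005,0]],
  [[0.02,0,0.24],[0,0.005,0]],
  [[0.02,0,0.28],[0,0.005,0]],
  [[0.02,0,0.28],[0,0.005,0]],
])

```text
t: 20.35
tool_pos: [0.5049, 0.3335, 0.0159]
orientation: [-3.035, -0.811, 0.004]
force: [0.1, -0.5, -0.8]
opening: 0.0603
gripper_force: 0.0
```

Request:
jog_arm([
  [[0,0,0],[0,0,0]],
  [[0,0,0],[0,0,0]],
  [[0,0,0],[0,0,0]],
  [[0,0,0],[0,0,0]],
  [[0,0,0],[0,0,0]],
], hand=1, squeeze=40)

```text
t: 20.85
tool_pos: [0.5062, 0.3345, 0.0175]
orientation: [-3.034, -0.811, 0.0]
force: [-0.5, 0.9, 0.4]
opening: 0.0253
gripper_force: 0.3
```

Request:
jog_arm([
  [[0,0,0],[0,0,0]],
  [[0,0,0],[0,0,0]],
  [[0,0,0],[0,0,0]],
])

```text
t: 21.15
tool_pos: [0.5062, 0.3345, 0.0175]
orientation: [-3.034, -0.811, 0.0]
force: [0.3, -0.4, 3.2]
opening: 0.023
gripper_force: 40.0
```

```bash
python3 - <<'E'
from look import *
t0=st_(); print(robot.read_state()["gripper_force"])
c=cam("top");h,s,v=hsv(c)
# jar rim: band edges bright vs bench; refine centre
i0=cv2.imread("pics/top0.png")[:,:,::-1]
for n,im in(("old",i0),("new",c["frame"])):
    hh,ss,vv=[x.astype(int) for x in cv2.split(cv2.cvtColor(np.ascontiguousarray(im),cv2.COLOR_RGB2HSV))]
    b=max(blobs((ss<70)&(vv>110),(420,250,495,320),50),key=lambda b:b[0]); hull=cv2.convexHull(b[2].astype(np.int32)); print(n,b[0],cv2.boundingRect(hull),b[2].min(0),b[2].max(0))
# predicted rim box for JAR
a=np.linspace(0,2*np.pi,90)
r=proj(c,np.c_[JAR[0]+.0605*np.cos(a),JAR[1]+.0605*np.sin(a),np.full(90,.105)]); f=proj(c,np.c_[JAR[0]+.0605*np.cos(a),JAR[1]+.0605*np.sin(a),np.full(90,0.)])
print("rim",r.min(0),r.max(0),"foot",f.min(0),f.max(0))
E
```

```text
t 21.15 F [ 0.294 -0.417  3.235] p [0.506 0.334 0.017] tilt 0.003919488859710879 head 29.94774741662254 open 0.023010646166652046
40.000829924829304
old 2041 (427, 261, 55, 49) [427 261] [481 309]
new 1838 (427, 261, 55, 49) [427 261] [481 309]
rim [433.743 260.277] [481.136 307.656] foot [426.066 265.713] [470.1   309.794]
```

The knob is gripped and the jar hasn't moved (bounding box unchanged). I'll lift and carry the lid.

```bash
python3 - <<'E'
from look import *
t0=now(); R=t0[1]
up=(np.array([.506,.334,.19]),R); J=(np.array([.5095,-.324,.19]),R)
show(t0,path(t0,up,(.15,.4,.65,.9,1)))
show(up,path(up,J,[.02,.07,.13,.19,.25,.31,.37,.43,.49,.55,.61,.67,.73,.79,.85,.91,.96,.99,1,1]))
qq=robot.read_state()["q"]
for f in(0,.5,1): qq,e=ik(path(up,J,[f])[0],qq);print(qq,e)
E
```

```text
[[[-0.0, 0.0, -0.129], [-0.0, 0.0, 0.0]], [[-0.001, 0.0, -0.345], [-0.0, 0.0, 0.0]], [[-0.001, 0.0, -0.561], [-0.0, 0.0, 0.0]], [[-0.002, 0.001, -0.776], [-0.0, 0.0, 0.0]], [[-0.002, 0.001, -0.863], [-0.0, 0.0, 0.0]]]
[[[-0.033, 0.057, -0.0], [-0.0, 0.0, 0.0]], [[-0.114, 0.2, -0.0], [-0.0, 0.0, 0.0]], [[-0.212, 0.372, -0.0], [-0.0, 0.0, 0.0]], [[-0.309, 0.543, -0.001], [-0.0, 0.0, 0.0]], [[-0.407, 0.715, -0.001], [-0.0, 0.0, 0.0]]]
[[[-0.098, 0.172, -0.0], [0.0, 0.0, 0.0]], [[-0.195, 0.343, -0.0], [0.0, 0.0, 0.0]], [[-0.293, 0.515, -0.001], [0.0, 0.0, 0.0]], [[-0.391, 0.686, -0.001], [0.0, 0.0, 0.0]], [[-0.488, 0.858, -0.001], [0.0, 0.0, 0.0]]]
[[[-0.098, 0.172, -0.0], [0.0, 0.0, 0.0]], [[-0.195, 0.343, -0.0], [0.0, 0.0, 0.0]], [[-0.293, 0.515, -0.001], [0.0, 0.0, 0.0]], [[-0.391, 0.686, -0.001], [0.0, 0.0, 0.0]], [[-0.488, 0.858, -0.001], [0.0, 0.0, 0.0]]]
[[[-0.098, 0.172, -0.0], [0.0, 0.0, 0.0]], [[-0.179, 0.315, -0.0], [0.0, 0.0, 0.0]], [[-0.228, 0.4, -0.0], [0.0, 0.0, 0.0]], [[-0.244, 0.429, -0.001], [0.0, 0.0, 0.0]], [[-0.244, 0.429, -0.001], [0.0, 0.0, 0.0]]]
[0.499 0.159 1.509 0.001 1.473 1.546] 3.731034613058351e-15
[-0.091 -0.123  1.795  0.001  1.471  0.957] 6.44909248963353e-12
[-0.651  0.153  1.516  0.     1.474  0.397] 2.035674887598549e-15
```

Request:
jog_arm([
  [[0,0,-0.13],[0,0,0]],
  [[0,0,-0.345],[0,0,0]],
  [[0,0,-0.56],[0,0,0]],
  [[0,0,-0.776],[0,0,0]],
  [[0,0,-0.863],[0,0,0]],
])

```text
t: 21.7
tool_pos: [0.5079, 0.3351, 0.1951]
orientation: [-3.033, -0.811, -0.009]
force: [0.9, 1.1, -0.8]
opening: 0.0231
gripper_force: 40.0
```

Request:
jog_arm([
  [[-0.033,0.057,0],[0,0,0]],
  [[-0.114,0.2,0],[0,0,0]],
  [[-0.212,0.372,0],[0,0,0]],
  [[-0.309,0.543,0],[0,0,0]],
  [[-0.407,0.715,0],[0,0,0]],
])

```text
t: 22.2
tool_pos: [0.5052, 0.1671, 0.1866]
orientation: [-3.034, -0.812, 0.008]
force: [0.0, 0.3, -1.1]
opening: 0.0225
gripper_force: 40.0
```

Request:
jog_arm([
  [[-0.098,0.172,0],[0,0,0]],
  [[-0.195,0.343,0],[0,0,0]],
  [[-0.293,0.515,0],[0,0,0]],
  [[-0.391,0.686,0],[0,0,0]],
  [[-0.488,0.858,0],[0,0,0]],
])

```text
t: 22.7
tool_pos: [0.506, -0.0298, 0.1867]
orientation: [-3.033, -0.811, 0.007]
force: [0.1, 0.2, -1.1]
opening: 0.023
gripper_force: 40.0
```

Request:
jog_arm([
  [[-0.098,0.172,0],[0,0,0]],
  [[-0.195,0.343,0],[0,0,0]],
  [[-0.293,0.515,0],[0,0,0]],
  [[-0.391,0.686,0],[0,0,0]],
  [[-0.488,0.858,0],[0,0,0]],
])

```text
t: 23.2
tool_pos: [0.507, -0.2267, 0.1864]
orientation: [-3.032, -0.81, 0.006]
force: [-0.3, -0.7, -1.4]
opening: 0.0228
gripper_force: 40.0
```

Request:
jog_arm([
  [[-0.098,0.172,0],[0,0,0]],
  [[-0.179,0.315,0],[0,0,0]],
  [[-0.228,0.4,0],[0,0,0]],
  [[-0.244,0.429,0],[0,0,0]],
  [[-0.244,0.429,0],[0,0,0]],
])

```text
t: 23.7
tool_pos: [0.509, -0.3238, 0.188]
orientation: [-3.033, -0.809, 0.003]
force: [0.2, 0.5, -2.0]
opening: 0.0227
gripper_force: 40.0
```

```bash
python3 - <<'E'
from look import *
t0=st_()
print(robot.read_state()["opening"])
d=cam("scene");h,s,v=hsv(d)
# lid in scene: white disc; expected outline
a=np.linspace(0,2*np.pi,90);zf=t0[0][2]-.0175
for z in(.0095,.013):
    r=proj(d,np.c_[t0[0][0]+.058*np.cos(a),t0[0][1]+.058*np.sin(a),np.full(90,zf+z)]); print("exp",r.min(0),r.max(0))
u=r.mean(0).astype(int)
for b in blobs((s<50)&(v>140),(u[0]-45,u[1]-35,u[0]+45,u[1]+22),60): print(b[0],b[1],b[2].min(0),b[2].max(0))
show(t0,[((.5095,-.324,.19),toolR(30,0)),((.5095,-.324,.125),toolR(30,0))],1)
E
```

```text
t 23.7 F [ 0.152  0.523 -2.001] p [ 0.509 -0.324  0.188] tilt -0.05522359166624375 head 29.89078026609109 open 0.022724590835001793
0.022724590835001793
exp [132.006 224.563] [191.009 257.001]
exp [131.591 223.203] [190.738 255.567]
863 [170.38  243.138] [141 225] [194 260]
[[[0.002, 0.002, -0.01], [-0.002, 0.001, -0.001]]]
[[[0.0, 0.0, 0.325], [0.0, 0.0, 0.0]]]
```

Request:
jog_arm([
  [[0,0,0.1],[0,0,0]],
  [[0,0,0.2],[0,0,0]],
  [[0,0,0.27],[0,0,0]],
  [[0,0,0.31],[0,0,0]],
  [[0,0,0.31],[0,0,0]],
])

```text
t: 24.25
tool_pos: [0.5092, -0.3225, 0.1259]
orientation: [-3.032, -0.812, 0.003]
force: [-0.3, 0.0, -1.5]
opening: 0.023
gripper_force: 40.0
```

Request:
jog_arm([
  [[0,0,0.01],[0,0,0]],
  [[0,0,0.02],[0,0,0]],
  [[0,0,0.02],[0,0,0]],
])

```text
t: 24.55
tool_pos: [0.51, -0.3241, 0.1238]
orientation: [-3.035, -0.812, 0.0]
force: [0.0, -0.5, -0.8]
opening: 0.0231
gripper_force: 40.0
```

Request:
jog_arm([
  [[0,0,0.01],[0,0,0]],
  [[0,0,0.02],[0,0,0]],
  [[0,0,0.02],[0,0,0]],
])

```text
t: 24.85
tool_pos: [0.5095, -0.3238, 0.1189]
orientation: [-3.034, -0.811, 0.001]
force: [-0.4, -0.8, -1.7]
opening: 0.0229
gripper_force: 40.0
```

Request:
jog_arm([
  [[0,0,0.006],[0,0,0]],
  [[0,0,0.012],[0,0,0]],
  [[0,0,0.012],[0,0,0]],
])

```text
t: 25.15
tool_pos: [0.5095, -0.3238, 0.1166]
orientation: [-3.034, -0.811, 0.001]
force: [-0.3, 0.5, -1.5]
opening: 0.0228
gripper_force: 40.0
```

Request:
jog_arm([
  [[0,0,0.003],[0,0,0]],
  [[0,0,0.003],[0,0,0]],
])

```text
t: 25.35
tool_pos: [0.5097, -0.3239, 0.1165]
orientation: [-3.034, -0.811, 0.001]
force: [-0.8, 1.1, 0.6]
opening: 0.0231
gripper_force: 40.0
```

Contact came exactly at home height (.1165). I'll release and retract.

Request:
jog_arm([
  [[0,0,0],[0,0,0]],
  [[0,0,0],[0,0,0]],
  [[0,0,0],[0,0,0]],
  [[0,0,0],[0,0,0]],
  [[0,0,0],[0,0,0]],
], hand=-0.3)

```text
t: 25.85
tool_pos: [0.5097, -0.3239, 0.1163]
orientation: [-3.034, -0.811, 0.001]
force: [-0.2, 0.3, -0.4]
opening: 0.0579
gripper_force: 0.0
```

Request:
jog_arm([
  [[0,0,-0.1],[0,0,0]],
  [[0,0,-0.3],[0,0,0]],
  [[0,0,-0.5],[0,0,0]],
  [[0,0,-0.7],[0,0,0]],
  [[0,0,-0.7],[0,0,0]],
])

```text
t: 26.35
tool_pos: [0.5124, -0.3259, 0.2643]
orientation: [3.027, 0.81, 0.01]
force: [0.6, -0.1, 0.5]
opening: 0.0608
gripper_force: 0.0
```

Request:
jog_arm([
  [[-0.2,-0.35,0],[0,0,0]],
  [[-0.4,-0.7,0],[0,0,0]],
  [[-0.5,-0.9,0],[0,0,0]],
  [[-0.5,-0.9,0],[0,0,0]],
])

```text
t: 26.75
tool_pos: [0.3367, -0.2199, 0.2553]
orientation: [-3.033, -0.811, 0.002]
force: [-1.3, 1.0, 1.8]
opening: 0.0605
gripper_force: 0.0
```

```bash
python3 - <<'E'
from look import *
st_();c=cam("top");h,s,v=hsv(c)
a=np.linspace(0,2*np.pi,90)
for b in blobs((s<60)&(v>150),(420,250,495,320),50):
    P=cast(c,b[2],.112)[:,:2].astype(np.float32)*1000; print("lid",b[0],cv2.minEnclosingCircle(P),b[2].min(0),b[2].max(0))
r=proj(c,np.c_[JAR[0]+.058*np.cos(a),JAR[1]+.058*np.sin(a),np.full(90,.112)]); print("exp",r.min(0),r.max(0))
for b in blobs(v<60,(440,262,475,305),5): print("knob top",b[0],b[1],cast(c,b[1],.137)[0])
d=cam("scene");h,s,v=hsv(d)
for b in blobs(v<65,(140,225,200,285),5): print("knob scene",b[0],b[1],"expected",proj(d,[*JAR,.13]))
h,s,v=hsv(c)
for b in blobs((s<70)&(v>90),(255,235,325,300),60): P=cast(c,b[2],.01)[:,:2].astype(np.float32)*1000; print("scoop",b[0],cv2.minAreaRect(P))
E
```

```text
t 26.75 F [-1.293  1.032  1.808] p [ 0.337 -0.22   0.255] tilt -0.04332350377435433 head 29.95083943930978 open 0.060537634237588435
lid 1770 ((506.24676513671875, -315.7135925292969), 66.22358703613281) [430 261] [480 307]
exp [435.28  260.853] [480.948 306.502]
knob top 62 [459.387 282.113] [ 0.51  -0.321  0.137]
knob scene 68 [166.779 261.265] expected [[166.563 259.258]]
scoop 897 ((569.7706298828125, 88.36524963378906), (83.93281555175781, 83.50284576416016), 72.96405029296875)
```

The lid outline and knob match the home position within about a pixel, and the scoop lies flat where I set it down. Handing in.

```bash
python3 - <<'E'
from plant import robot
print(robot.close_job())
E
```

```text
the job is handed in; nothing more can be done
None
```

I handed the job in at about 27 s of the 72 s allowed: the jar shows about three bushes' worth of brass with none left in the tray, the lid is home knob-up, and the scoop is flat on the bench; the hand-in gave no verdict.

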